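Present a ruby ball beside its steel master to the inspection camera

TASK

Take the ruby-red ball out of the feed bin and set it on the empty ring seat of the ball carrier, beside the steel master ball. Then pick the carrier up by its black fin, keeping it level all the way so that neither ball rolls off its seat, and hold it still and level in front of the inspection camera: long side square to the lens, both balls at lens height, the row of balls centred on the lens axis and 120 mm from the front of the lens. Finish while still holding the carrier there in the gripper; leave the other two balls in the bin, and do not touch the camera or disturb the things lying about.

Things in the scene. Friction and masses are not known exactly. Their poses are not given: they have to be found in the camera images.
- ruby_ball_center (a point): Centre of the ruby-red ball (24 mm diameter, 29 g, the only red one). It starts in one lane of the bin, at bin x = -28 mm, 20 mm above the bench, against a white stop tab 14 mm wide and 22 mm high at the lane's front. The floor there is 8 mm above the bench, 12 mm at the lane walls; fingers fit down on both sides of the ball, along bin y. Its axes mean nothing.
- white_ball_center (a point): Centre of the white ball, 24 mm diameter, in another lane of the bin; stays there.
- black_ball_center (a point): Centre of the black ball, 24 mm diameter, in another lane of the bin; stays there.
- ball_bin: Grey feed bin, fixed, 100 mm (x) by 246 mm (y), origin at the centre of its underside, front towards its -x. Three lanes side by side, centres at y = -81, 0, 81 mm, clear width 78 mm. Lane floors are shallow Vs sloping 8 degrees down to the front. Lane walls 26 mm high at x below 0, 41 mm behind; front lip 9 mm high at x = -48 mm; back wall 44 mm.
- steel_ball_center (a point): Centre of the bright steel master ball, 24 mm diameter, 56 g, loose on the carrier's other ring seat from the start.
- fin (a point): Grip point of the carrier: middle of its upright black fin, 44 mm above the carrier's underside; axes are the carrier's. The fin is 12 mm thick (x) and 30 mm wide (y), its top 62 mm above the underside, its 26 x 40 mm foot 10 mm. A grip across its thickness (along x) leaves the balls clear.
- empty_seat (a point): Where the ruby ball's centre lies once seated on the empty ring seat (carrier y = -55 mm), 27.4 mm above the carrier's underside; axes are the carrier's. The seat is a dark upright collar, 20 mm outside, 15 mm inside, its top 18 mm above the underside; the ball sinks 2.6 mm into it, is not fastened and rolls off if tipped about 35 degrees.
- master_seat (a point): Where the steel ball's centre lies when seated on the like collar at carrier y = +55 mm.
- ball_line (a point): Midpoint between the two seated balls' centres, on the carrier's middle, 27.4 mm above its underside (16.6 mm below the fin's grip point); axes are the carrier's (y along the row of balls, z up).
- ball_carrier: The carrier: loose aluminium plate 56 mm (x) by 164 mm (y) by 6 mm, about 190 g, with the fin in the middle and two ring seats at y = +55 and -55 mm; origin at the centre of its underside, z up. It starts standing on the bench.
- lens (a point): Centre of the front of the inspection camera's lens, 153 mm above the bench; the camera looks level along this frame's -x; y is sideways, z up. The camera is a black 50 mm cube on a small table tripod, its top 176 mm above the bench, fixed on a bare aluminium plate 160 x 184 x 10 mm that reaches 27 mm ahead of the lens front and 92 mm to either side.
- inspection_camera: The inspection camera with its tripod and the plate under it (see lens); origin on the plate's top.
- lens_case: Bystander: round white lens case, 57 mm across, 20 mm high, loose.
- dropper_bottle: Bystander: brown dropper bottle with black top, 30 mm across, 88 mm high, loose.
- caliper: Bystander: digital caliper lying on the bench, 200 mm long, loose.
Mind the look-alikes: they are no part of the job. What is meant by the ball_carrier is not blue, and is the larger of those in its own colour.

How it is judged:
By the outcome, as a careful person would: the job done as asked, in the order asked, and still so for the second after the job is handed in, while the arm keeps its last pose, push and grip.
It also fails if it takes over 58 s, if anything falls off the work surface, if the arm or the gripper's body presses on something with over 40 N, if the wrist force passes 120 N, or if a joint passes its speed limit or range.

ROBOT

A 6-joint arm with a two-finger parallel gripper is mounted at the origin on a cart in front of the work surface, level with it; the furniture and walls round the work are solid. World frame = base frame: x ahead of the robot, y to its left, z up, the work surface at z = 0. Lengths are in m, angles in rad, forces in N, time in s.
With the tool pointing down it reaches from about 0.325 to 0.9 m from the base axis. Payload 3.5 kg.
Tool frame: the origin (TCP) lies at the very end of the fingers, on their centre line; the grasp point (between the pads) lies r.tcp_to_grasp behind it (r.tcp_to_grasp is the distance from the TCP to the grasp point, in m); z points along the fingers, y is the direction in which the jaws open and shut (so a half turn about z gives the same grasp; the last joint's range is limited). The gripper opens to 85 mm and grips with 20 to 120 N. Pads are 22 mm wide; open, the fingers measure 114 mm over their backs; the gripper's body (76 mm by 85 mm) begins 54 mm behind the grasp point. The pads swing forward as they close: fully open they stand 13 mm farther back than shut.
Start: joints at [-1.233, 0.276, -0.026, 1.268, 0, 1.467], TCP at [0.267, -0.565, 0.231] pointing down, gripper open.
Joint ranges: [-3.12, 3.12], [-0.85, 1.88], [-1.08, 1.24], [-1.95, 2.15], [-1.57, 1.53], [-3.14, 3.14]. Speed limits (rad/s): [2.57, 2.57, 3.14, 3.14, 3.14, 3.14].

INTERFACE

Orientations are given as a rotation vector (axis times angle).
In Python, from bench import r gives the robot as it stands. The module is installed in compiled form; this text tells all that it offers.
- The arm moves only by the tool apply_moves, never from a script. Its argument "moves" is one flat list of numbers, 7 for each row, row after row: the shift along the world's x, y, z in mm, then the turn, a rotation vector about the world's x, y, z in rad, then the finger opening in mm, from 0 to 85.4. A call has 1 to 8 rows; each row is the pose to reach, as a shift and turn from the pose measured when the call began; what a row does not reach only later rows make up. A row lasts 1/10 s, in which the tool goes at most 50 mm and 8.59 degrees, less where a joint would pass 70% of its speed; a pose out of reach is approached as far as the arm can. A call with a gripper value outside its range is refused whole. The fingers move at their own pace and stop on an object; "force" is the grip in N (left out, the last holds). Time passes only in rows, so rows that repeat a pose let the fingers close. It gives the time, the measured TCP pose, the force and the opening at its end, in the units of the state.
- r.get_obs(): the state, without advancing time (a new reading comes with each control period).
- r.get_image(name): name is "scene" or "top" or "wrist"; returns a dict with "color" (420x560x3 uint8, blue, green, red), "vfov" (degrees; the focal length in pixels is half the picture's height over the tangent of half this angle, whatever the lens; pixels are square), "cx", "cy" (the principal point, pixels), "xyz" and "orientation" of the camera in the world. Camera axes: x right, y up, looking along -z (the intrinsics and any distortion apply to the point x, -y, -z); pixel columns grow to the right and rows downward; lengths in m; the calibration is good to about 2 mm. A picture is of the moment at which its call begins. There is no depth.
- r.finish_job(): hands the job in, once; it reports no verdict.
The state is a dict: "time": time; "qpos": joint angles; "qvel": joint speeds; "joint_efforts": joint torques, N m; "eef_pos": TCP position; "tcp_rot": TCP orientation; "ft_force": force on the tool from outside, world axes, zero at the start; "moment": the same for the moment, N m; "width": finger opening in m.
Only numpy, scipy, OpenCV 4.12 (cv2) and the standard library are available. Lean on these libraries where they do the work, as an engineer would, in place of code of your own. Each camera call takes 0.05 s, during which the arm holds its last target.

## Working session

There is one attempt and no reset: what is moved stays moved. The work goes in short steps, Python scripts to look and compute and a tool call to move; the robot and the scene stay as the last step left them, time stands still between calls to the robot, and variables do not carry over. Pictures are saved under pics/ and viewed, and the job is handed in when it is done.

Besides the shell and the picture viewer there is one more tool, called as name(argument=value, ...) on one line, values as JSON. apply_moves: Moves the arm, as the interface text tells. Its arguments: {"type":"object","properties":{"moves":{"type":"array"},"force":{"type":"number"}},"required":["moves"]}

```bash
ls; mkdir -p pics
cat > h.py <<'E'
import numpy as np, cv2
from bench import r
E
python3 - <<'E'
from h import *
o=r.get_obs(); print({k:np.round(v,4) for k,v in o.items()}, r.tcp_to_grasp)
for n in ["scene","top","wrist"]:
    im=r.get_image(n); cv2.imwrite(f"pics/{n}0.png",im["color"]); print(n,{k:v for k,v in im.items() if k!="color"})
E
```

```text
pics
{'time': np.float64(0.0), 'qpos': array([-1.2334,  0.2771, -0.0279,  1.268 , -0.    ,  1.4674]), 'qvel': array([-0.0009, -0.0002, -0.0005,  0.0008,  0.0002, -0.0004]), 'joint_efforts': array([-3.00000e-04, -4.45515e+01,  2.95199e+01,  1.64000e-02,
        0.00000e+00, -0.00000e+00]), 'eef_pos': array([ 0.2664, -0.5645,  0.2302]), 'tcp_rot': array([-3.0634e+00, -6.8630e-01,  4.0000e-04]), 'ft_force': array([ 0.2448, -0.3398,  0.3308]), 'moment': array([0.0349, 0.0454, 0.0274]), 'width': np.float64(0.0855)} 0.0187
scene {'vfov': 43.51196910931463, 'cx': 270.77469507681354, 'cy': 213.22081222347913, 'xyz': array([-0.54309323, -0.52623263,  0.93463807]), 'orientation': array([ 0.90098725, -0.53106591, -0.95842611])}
top {'vfov': 49.087661039544614, 'cx': 282.8314361773096, 'cy': 208.3986904038898, 'xyz': array([0.40161278, 0.07203817, 1.5952668 ]), 'orientation': array([ 0.10043121, -0.08533831, -1.57730429])}
wrist {'vfov': 69.5197541983931, 'cx': 274.30990023168647, 'cy': 210.49513145065487, 'xyz': array([ 0.33873046, -0.53150807,  0.37269411]), 'orientation': array([-0.27255294,  0.17683487, -1.12019676])}
```

View pics/scene0.png

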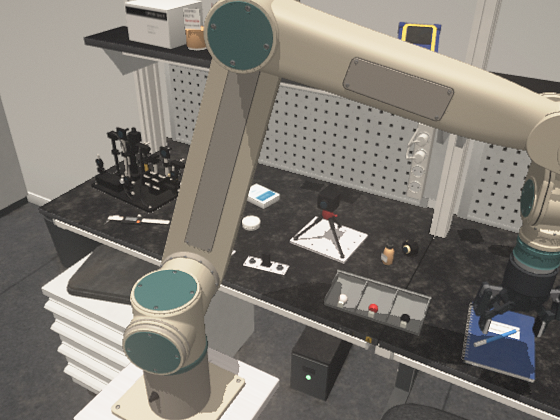

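View pics/top0.png

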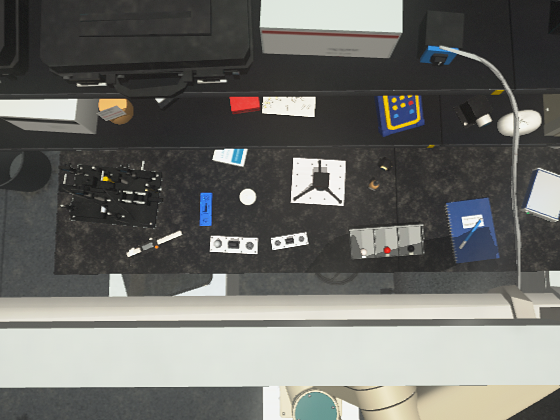

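View pics/wrist0.png

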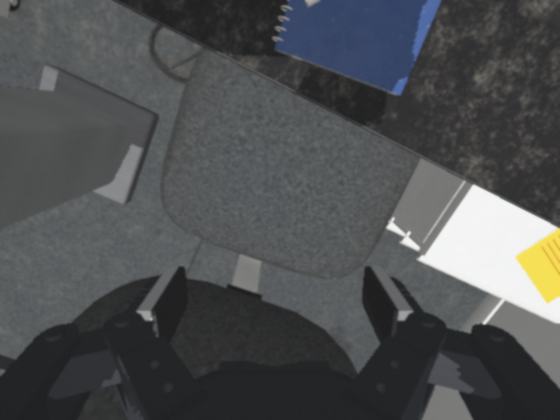

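Run:
```python
import cv2
t=cv2.imread("pics/top0.png"); c=cv2.resize(t[140:280,190:440],None,fx=3.2,fy=3.2,interpolation=cv2.INTER_CUBIC); cv2.imwrite("pics/topc.png",c)
s=cv2.imread("pics/scene0.png"); c=cv2.resize(s[165:335,230:445],None,fx=3.5,fy=3.5,interpolation=cv2.INTER_CUBIC); cv2.imwrite("pics/scenec.png",c)
```

```text
(no output)
```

View pics/topc.png

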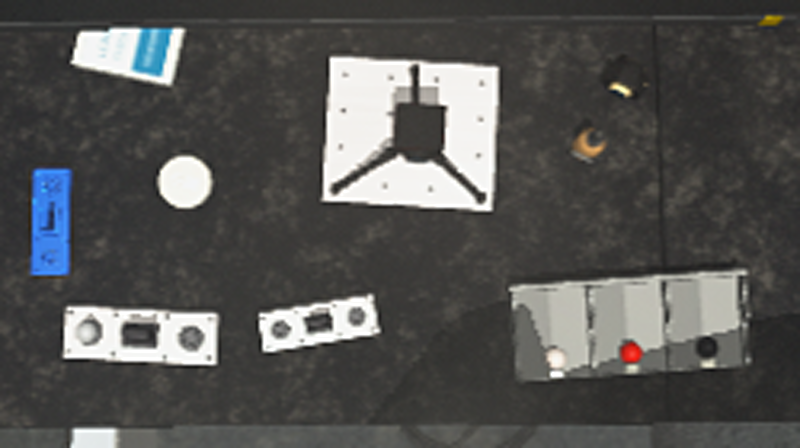

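View pics/scenec.png

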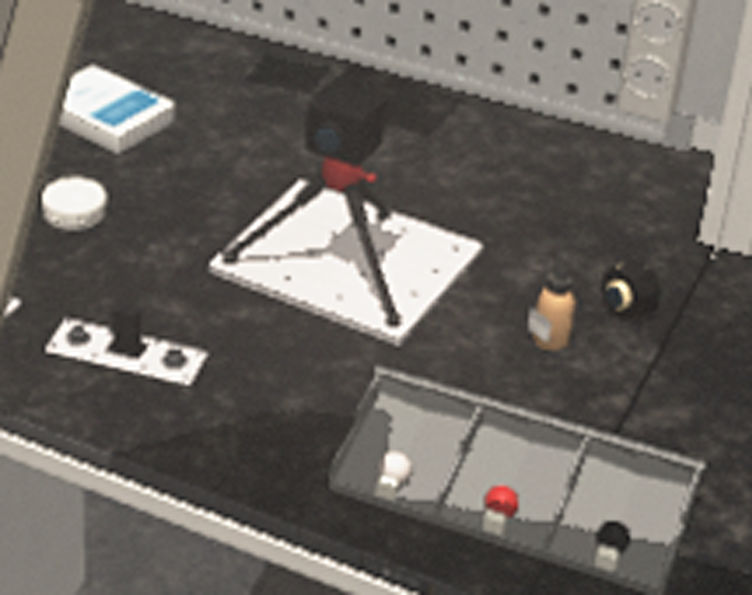

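```bash
cat > h.py <<'E'
import numpy as np, cv2
from bench import r
from scipy.spatial.transform import Rotation as R
def ray(im,u,v):
    f=im["color"].shape[0]/2/np.tan(np.radians(im["vfov"])/2)
    d=np.array([(u-im["cx"])/f,-(v-im["cy"])/f,-1.0])
    return np.array(im["xyz"]),R.from_rotvec(im["orientation"]).apply(d)
def onz(im,u,v,z):
    o,d=ray(im,u,v); return o+d*(z-o[2])/d[2]
def proj(im,P):
    f=im["color"].shape[0]/2/np.tan(np.radians(im["vfov"])/2)
    c=R.from_rotvec(im["orientation"]).inv().apply(np.array(P)-im["xyz"])
    return np.array([im["cx"]+f*c[0]/-c[2], im["cy"]-f*c[1]/-c[2]])
def tri(*obs):
    A=np.zeros((3,3));b=np.zeros(3)
    for o,d in obs:
        d=d/np.linalg.norm(d);M=np.eye(3)-np.outer(d,d);A+=M;b+=M@o
    return np.linalg.solve(A,b)
def meta(n,tag):
    im=r.get_image(n); cv2.imwrite(f"pics/{tag}.png",im["color"]); 
    np.save(f"pics/{tag}.npy",im,allow_pickle=True); return im
def load(tag): return np.load(f"pics/{tag}.npy",allow_pickle=True).item()
E
python3 - <<'E'
from h import *
t=meta("top","top1"); s=meta("scene","scene1")
cc=t["color"].astype(int)
def blob(im,roi,lo,what):
    x0,y0,x1,y1=roi; c=im["color"][y0:y1,x0:x1].astype(int)
    if what=="red": m=(c[...,2]>120)&(c[...,1]<80)&(c[...,0]<80)
    else: m=c.min(2)>lo
    ys,xs=np.nonzero(m); return xs.mean()+x0,ys.mean()+y0,len(xs),m
u,v,n,_=blob(t,(370,235,400,262),0,"red"); print("red top",u,v,n,onz(t,u,v,.02))
us,vs,n,_=blob(s,(360,295,390,325),0,"red"); print("red scene",us,vs,n,onz(s,us,vs,.02)); print(tri(ray(t,u,v),ray(s,us,vs)))
def rect(roi,z,lo=150):
    x0,y0,x1,y1=roi; m=(t["color"][y0:y1,x0:x1].min(2)>lo).astype(np.uint8)
    m=cv2.morphologyEx(m,cv2.MORPH_CLOSE,np.ones((9,9)))
    cs,_=cv2.findContours(m,0,1); k=max(cs,key=cv2.contourArea)
    b=cv2.boxPoints(cv2.minAreaRect(k))+[x0,y0]
    P=np.array([onz(t,*p,z) for p in b]); print(np.round(P,4).tolist()); print(P.mean(0), [np.linalg.norm(P[i]-P[(i+1)%4]) for i in range(4)],[np.degrees(np.arctan2(*(P[(i+1)%4]-P[i])[1::-1])) for i in range(4)])
print("carrier");rect((205,230,263,260),.006)
print("plate");rect((285,150,350,212),.01)
for p in [(219,243),]: print("steel",onz(t,*p,.027))
E
```

```text
red top 386.8235294117647 249.8235294117647 34 [ 0.44336565 -0.26658468  0.02      ]
red scene 373.175 307.7 40 [ 0.4479386  -0.26678624  0.02      ]
[ 0.44372091 -0.26685058  0.0232791 ]
carrier
[[0.4438, 0.3413, 0.006], [0.4989, 0.3389, 0.006], [0.4889, 0.1739, 0.006], [0.4338, 0.1769, 0.006]]
[0.46633903 0.25773478 0.006     ] [np.float64(0.05522822304764703), np.float64(0.16537124921582574), np.float64(0.055126750093398035), np.float64(0.1646970338763707)] [np.float64(-2.4051070075478993), np.float64(-93.49394497881248), np.float64(176.8960642665924), np.float64(86.53833107677016)]
plate
[[0.6118, 0.0614, 0.01], [0.7712, 0.05, 0.01], [0.7564, -0.1495, 0.01], [0.5975, -0.1358, 0.01]]
[ 0.68421704 -0.04347598  0.01      ] [np.float64(0.15978227907452835), np.float64(0.20007531588199098), np.float64(0.15944650787470896), np.float64(0.1977684226580143)] [np.float64(-4.104741640248476), np.float64(-94.23922774720502), np.float64(175.066452098758), np.float64(85.86131326947464)]
steel [0.4710382  0.30489445 0.027     ]
```

Run:
```python
from h import *
o=r.get_obs(); M=R.from_rotvec(o["tcp_rot"]).as_matrix(); print(M.round(3)); y=M[:,1]; print("tool y az",np.arctan2(y[1],y[0]),"q1",o["qpos"][0],"q6",o["qpos"][5])
im=load("top1"); w=r.get_image("wrist")
print("cam in tool", M.T@(w["xyz"]-o["eef_pos"]), (M.T@R.from_rotvec(w["orientation"]).as_matrix()).round(3))
t=im["color"][225:270,340:435]; cv2.imwrite("pics/binc.png",cv2.resize(t,None,fx=8,fy=8,interpolation=cv2.INTER_CUBIC))
```

```text
[[ 0.904  0.427 -0.   ]
 [ 0.427 -0.904  0.001]
 [ 0.    -0.001 -1.   ]]
tool y az -1.1300528215723251 q1 -1.2334035574662392 q6 1.4674456501664024
cam in tool [ 0.07954537  0.00063306 -0.14241392] [[ 0.     0.953  0.303]
 [ 1.    -0.     0.001]
 [ 0.001  0.303 -0.953]]
```

View pics/binc.png

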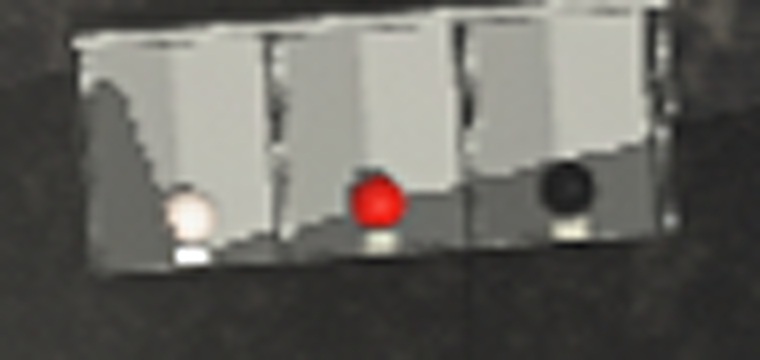

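apply_moves(moves=[20,35,0,0,0,-0.05,40,45,75,0,0,0,-0.1,40,70,120,-10,0,0,-0.15,40,95,160,-30,0,0,-0.2,40,120,200,-50,0,0,-0.25,40,145,245,-75,0,0,-0.3,40,165,280,-95,0,0,-0.36,40,177,298,-105,0,0,-0.36,40], force=30)

```text
time: 1.1
eef_pos: [0.4433, -0.2635, 0.1242]
tcp_rot: [-3.136, -0.128, 0.003]
ft_force: [-0.7, -0.2, 0.3]
width: 0.0397
```

apply_moves(moves=[0,0,0,0,0,0,40,0,0,0,0,0,0,40])

```text
time: 1.3
eef_pos: [0.4431, -0.2627, 0.1238]
tcp_rot: [-3.135, -0.131, 0.005]
ft_force: [-0.1, -1.3, 0.7]
width: 0.04
```

Run:
```python
from h import *
o=r.get_obs(); print(o["time"],o["eef_pos"],o["tcp_rot"],o["width"],o["qpos"].round(3),o["ft_force"].round(2))
w=meta("wrist","w1")
```

```text
1.3 [ 0.44307993 -0.26268745  0.12376528] [-3.13522209 -0.13116666  0.00466591] 0.03998340584058141 [-6.610e-01  1.700e-01 -4.010e-01  1.004e+00  1.000e-03  2.397e+00] [-0.09 -1.28  0.66]
```

View pics/w1.png

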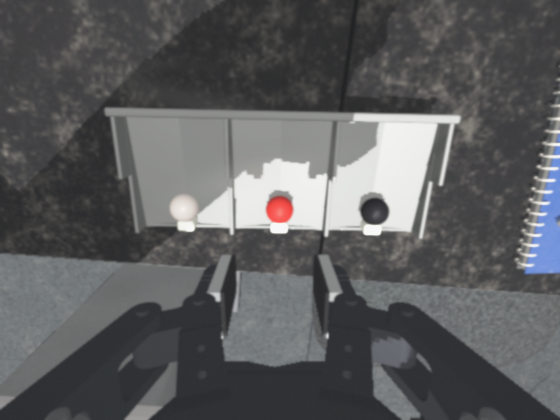

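Run:
```python
from h import *
w=load("w1"); g=cv2.cvtColor(w["color"],cv2.COLOR_BGR2HSV); c=w["color"].astype(int)
def cen(m,roi):
    x0,y0,x1,y1=roi; mm=np.zeros(m.shape,np.uint8); mm[y0:y1,x0:x1]=m[y0:y1,x0:x1]
    cs,_=cv2.findContours(mm,0,1); k=max(cs,key=cv2.contourArea); (x,y),rad=cv2.minEnclosingCircle(k); return x,y,rad
red=(c[...,2]>110)&(c[...,1]<90)
blk=(c.max(2)<45)
wh=(c[...,2]-c[...,0]>12)&(c.max(2)>80)
P={}
for n,m,roi in [("red",red,(255,185,305,240)),("black",blk,(350,190,400,224)),("white",wh,(160,185,210,221))]:
    x,y,rad=cen(m,roi); P[n]=onz(w,x,y,.02); print(n,(x,y,rad),P[n].round(4))
d=P["white"]-P["black"]; print("bin y az",np.arctan2(d[1],d[0]),np.linalg.norm(d)); 
o=r.get_obs(); M=R.from_rotvec(o["tcp_rot"]).as_matrix(); print("tool y",np.arctan2(M[1,1],M[0,1]),"tool z",M[:,2])
t=load("top1")
for n in P: print(n,"top px",proj(t,P[n]))
```

```text
red (279.1111145019531, 208.5, 12.681496620178223) [ 0.446  -0.2658  0.02  ]
black (368.5, 203.0, 5.4084272384643555) [ 0.4573 -0.3407  0.02  ]
white (183.4171600341797, 208.11834716796875, 13.583456039428711) [ 0.4394 -0.1844  0.02  ]
bin y az 1.6848111386186888 0.1572911407941142
tool y -1.4885880183125328 tool z [-0.00176868  0.0023112  -0.99999577]
red top px [386.56768714 249.04611314]
black top px [408.47691911 245.54007947]
white top px [362.69781018 251.18924083]
```

apply_moves(moves=[1,-2,-30,0,0,0,38,2,-3,-60,0,0,0,38,2,-3,-68,0,0,0,38,2,-3,-68,0,0,0,38])

```text
time: 1.75
eef_pos: [0.4443, -0.2674, 0.0559]
tcp_rot: [-3.135, -0.126, 0.005]
ft_force: [0.6, 0.1, 0.7]
width: 0.0378
```

Run:
```python
from h import *
o=r.get_obs(); print(o["time"],o["eef_pos"],o["width"])
w=meta("wrist","w2");c=w["color"].astype(int)
red=((c[...,2]>100)&(c[...,1]<90)&(c[...,0]<90)).astype(np.uint8)
cs,_=cv2.findContours(red,0,1); k=max(cs,key=cv2.contourArea); (x,y),rad=cv2.minEnclosingCircle(k); print(x,y,rad,onz(w,x,y,.02))
M=R.from_rotvec(o["tcp_rot"]).as_matrix(); print("offset in tool mm",(M.T@(onz(w,x,y,.02)-o["eef_pos"]))*1e3)
print("tcp-axis px at ball height",proj(w,[*o["eef_pos"][:2],.02]))
```

```text
1.75 [ 0.44425075 -0.26742173  0.05588506] 0.03777138241481601
272.39654541015625 241.36207580566406 17.507102966308594 [ 0.44609166 -0.26566056  0.02      ]
offset in tool mm [ 2.09651118 -1.47157061 35.88407818]
tcp-axis px at ball height [274.90906048 244.20326847]
```

View pics/w2.png

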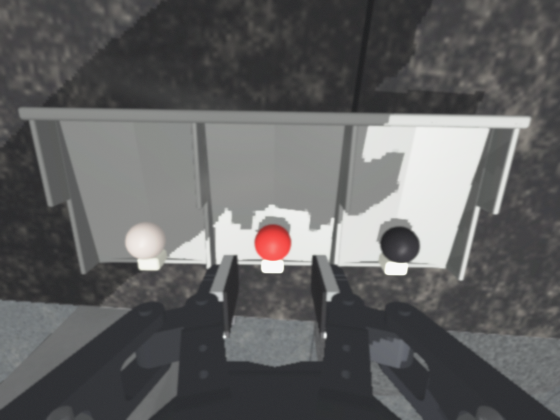

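Run:
```python
from h import *
w=load("w2"); o=r.get_obs(); M=R.from_rotvec(o["tcp_rot"]).as_matrix()
for z in (0,-5,-10,-18.7,-30):
  for x in (11,-11): print(z,x,[proj(w,o["eef_pos"]+M@(np.array([x,y,z])/1e3)).round(1).tolist() for y in (19,-19)])
cv2.imwrite("pics/w2c.png",cv2.resize(w["color"][180:360,160:390],None,fx=3.3,fy=3.3,interpolation=cv2.INTER_CUBIC))
```

```text
0 11 [[312.9, 252.7], [238.8, 252.6]]
0 -11 [[311.3, 290.1], [240.3, 290.0]]
-5 11 [[314.1, 257.1], [237.6, 257.0]]
-5 -11 [[312.4, 295.4], [239.2, 295.3]]
-10 11 [[315.4, 261.8], [236.4, 261.7]]
-10 -11 [[313.6, 301.1], [238.1, 301.0]]
-18.7 11 [[317.8, 270.7], [234.1, 270.6]]
-18.7 -11 [[315.8, 311.9], [236.0, 311.8]]
-30 11 [[321.4, 284.1], [230.6, 284.0]]
-30 -11 [[319.1, 327.9], [232.8, 327.8]]
```

View pics/w2c.png

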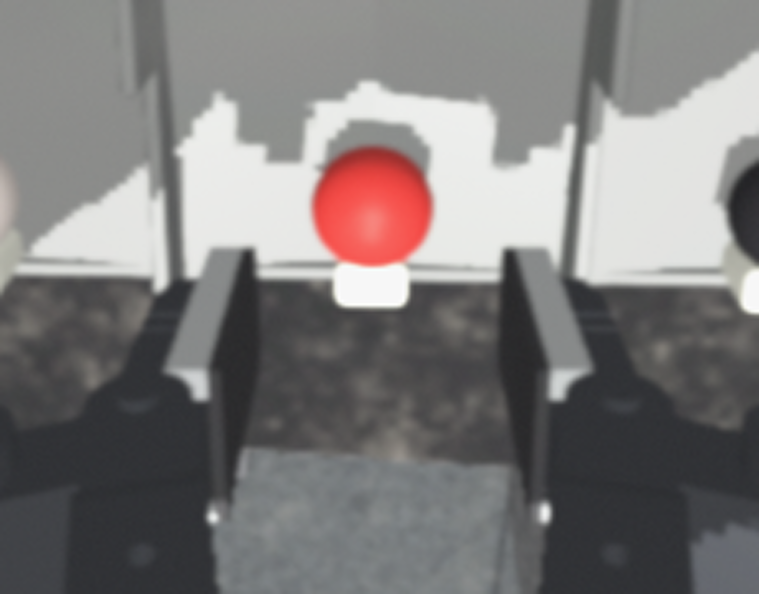

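apply_moves(moves=[1.5,1.8,0,0,0,0,38,1.5,1.8,-15,0,0,0,38,1.5,1.8,-30,0,0,0,38,1.5,1.8,-40,0,0,0,38,1.5,1.8,-43.5,0,0,0,38,1.5,1.8,-43.5,0,0,0,38])

```text
time: 2.4
eef_pos: [0.4469, -0.2662, 0.0137]
tcp_rot: [-3.137, -0.127, 0.003]
ft_force: [0.2, 0.8, 0.5]
width: 0.0381
```

Run:
```python
from h import *
o=r.get_obs(); print(o["time"],o["eef_pos"],o["width"],o["ft_force"])
w=meta("wrist","w3")
cv2.imwrite("pics/w3c.png",cv2.resize(w["color"][180:360,160:390],None,fx=3.3,fy=3.3,interpolation=cv2.INTER_CUBIC))
```

```text
2.4 [ 0.44687515 -0.26620179  0.01369522] 0.03810489728319254 [0.18345013 0.81835274 0.49539892]
```

View pics/w3c.png

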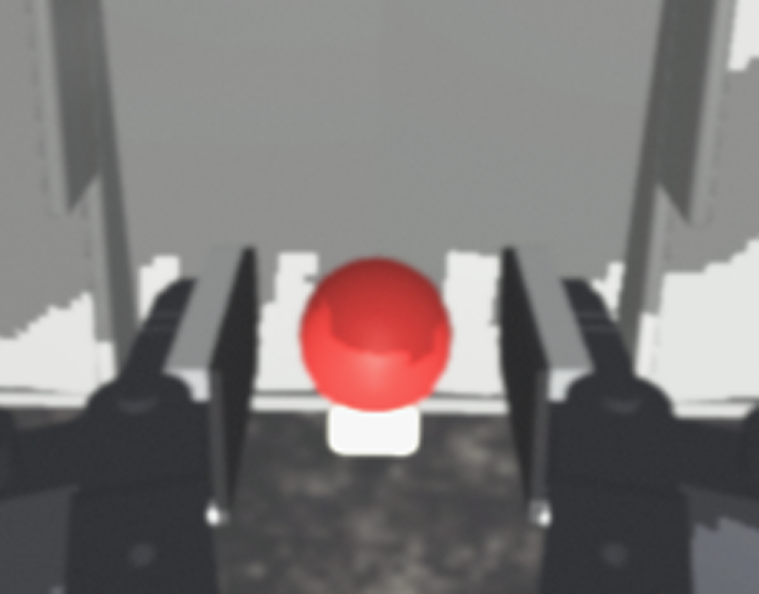

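apply_moves(moves=[-2,0.2,-1,0,0,0,34,-2,0.2,-1,0,0,0,28,-2,0.2,-1,0,0,0,20,-2,0.2,-1,0,0,0,20,-2,0.2,-1,0,0,0,20], force=30)

```text
time: 2.95
eef_pos: [0.4454, -0.2665, 0.0136]
tcp_rot: [-3.138, -0.127, 0.001]
ft_force: [-1.4, 0.5, 4.0]
width: 0.0214
```

Run:
```python
from h import *
o=r.get_obs(); print(o["time"],o["eef_pos"],o["width"],o["ft_force"])
w=meta("wrist","w4")
cv2.imwrite("pics/w4c.png",cv2.resize(w["color"][180:360,160:390],None,fx=3.3,fy=3.3,interpolation=cv2.INTER_CUBIC))
```

```text
2.95 [ 0.44540388 -0.26647773  0.01357345] 0.021441028666264763 [-1.35529325  0.49703979  4.03334712]
```

View pics/w4c.png

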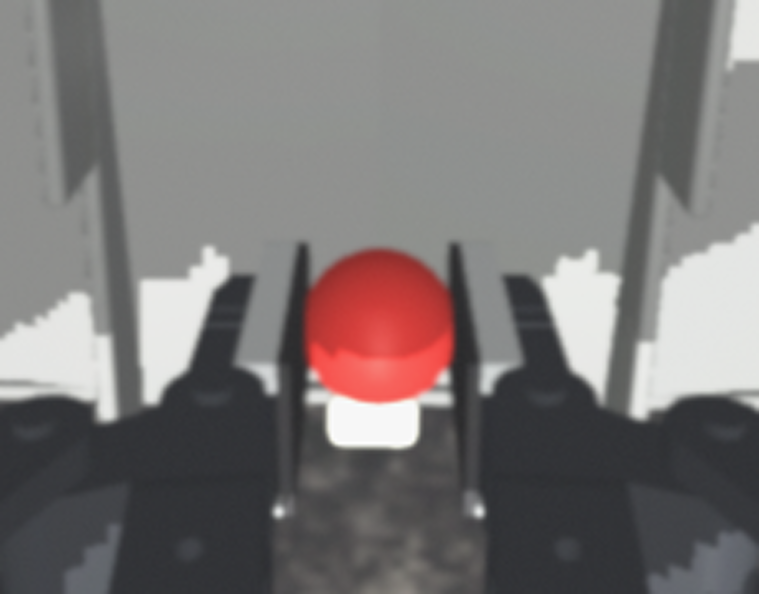

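apply_moves(moves=[0,0,0,0,0,0,20,0,0,0,0,0,0,20])

```text
time: 3.2
eef_pos: [0.4454, -0.2665, 0.0136]
tcp_rot: [-3.138, -0.127, 0.001]
ft_force: [0.2, 0.9, 4.2]
width: 0.0218
```

apply_moves(moves=[0,0,3,0,0,0,20,0,0,8,0,0,0,20,0,0,14,0,0,0,20,0,0,14,0,0,0,20])

```text
time: 3.6
eef_pos: [0.4461, -0.267, 0.0286]
tcp_rot: [3.139, 0.127, 0.001]
ft_force: [-0.2, -0.2, -0.0]
width: 0.022
```

Run:
```python
from h import *
o=r.get_obs(); print(o["time"],o["eef_pos"],o["width"],o["ft_force"])
w=meta("wrist","w5")
cv2.imwrite("pics/w5c.png",cv2.resize(w["color"][180:360,160:390],None,fx=3.3,fy=3.3,interpolation=cv2.INTER_CUBIC))
```

```text
3.6 [ 0.44611844 -0.26700752  0.02856756] 0.02202176376783835 [-0.2493576  -0.16469985 -0.00129749]
```

View pics/w5c.png

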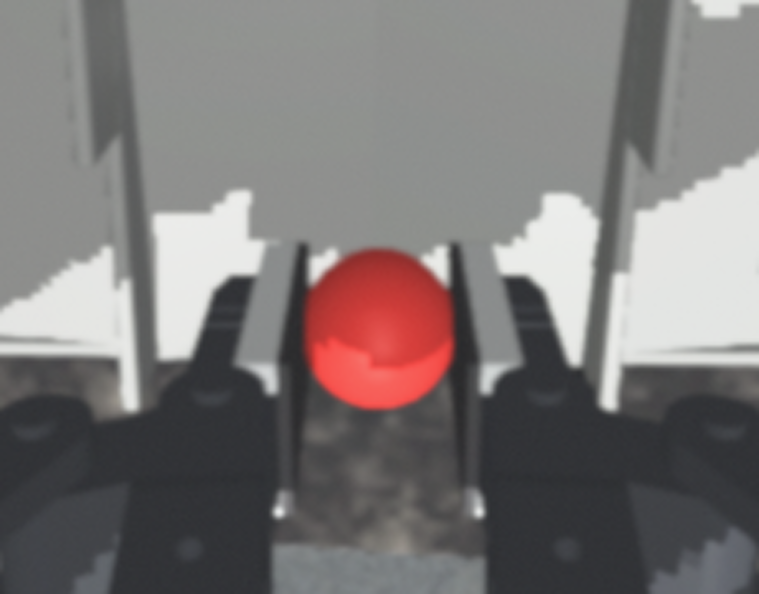

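```bash
cat >> h.py <<'E'
def redball(im):
    c=im["color"].astype(int)
    m=((c[...,2]>90)&(c[...,1]<0.6*c[...,2])&(c[...,0]<0.6*c[...,2])&(abs(c[...,1]-c[...,0])<40)).astype(np.uint8)
    return m
E
python3 - <<'E'
from h import *
for t in ("w4","w5"):
    w=load(t); m=redball(w); cs,_=cv2.findContours(m,0,1); k=max(cs,key=cv2.contourArea)
    print(t,cv2.contourArea(k),cv2.minEnclosingCircle(k),cv2.boundingRect(k),"Req",np.sqrt(m.sum()/np.pi),m.sum())
o=r.get_obs(); M=R.from_rotvec(o["tcp_rot"]).as_matrix()
for x in (0,-2,-4):
  for z in (0,-3,-6): 
    P=o["eef_pos"]+M@(np.array([x,0,z])/1e3); d=-(R.from_rotvec(w["orientation"]).inv().apply(P-w["xyz"]))[2]
    print(x,z,proj(w,P).round(1),"rad",302.6*.012/d)
E
```

```text
w4 1659.0 ((274.5, 279.1000061035156), 24.196378707885742) (252, 256, 46, 46) Req 23.446133443265364 1727
w5 1732.0 ((274.3337707519531, 279.6554870605469), 24.32474136352539) (252, 256, 46, 48) Req 23.936536824085962 1800
0 0 [274.4 272.3] rad 22.653328499589048
0 -3 [274.4 275.1] rad 23.06464576357866
0 -6 [274.4 278.1] rad 23.491175850713073
-2 0 [274.4 275.6] rad 22.567890412581207
-2 -3 [274.4 278.5] rad 22.976082969747964
-2 -6 [274.4 281.6] rad 23.399313743122672
-4 0 [274.4 278.9] rad 22.483094371542197
-4 -3 [274.4 281.9] rad 22.88819769483925
-4 -6 [274.4 285. ] rad 23.308167289454882
```

apply_moves(moves=[0,5,25,0,0,0,20,0,20,60,0,0,0.05,20,0,50,95,0,0,0.15,20,0,90,118,0,0,0.27,20,2,135,122,0,0,0.4,20,4,180,122,0,0,0.53,20,6,225,122,0,0,0.66,20,8,270,122,0,0,0.79,20], force=35)

```text
time: 4.45
eef_pos: [0.4537, 0.0048, 0.1504]
tcp_rot: [2.845, 1.332, 0.002]
ft_force: [-0.1, 0.6, 0.2]
width: 0.0215
```

apply_moves(moves=[2,40,0,0,0,0.13,20,4,85,0,0,0,0.26,20,6,125,0,0,0,0.39,20,8,160,0,0,0,0.5,20,10,190,0,0,0,0.58,20,10,202,0,0,0,0.64,20,10,202,0,0,0,0.64,20])

```text
time: 5.15
eef_pos: [0.4635, 0.2083, 0.1503]
tcp_rot: [-2.279, -2.162, -0.002]
ft_force: [0.2, -0.1, -0.6]
width: 0.0213
```

Run:
```python
from h import *
o=r.get_obs(); print(o["time"],o["eef_pos"],o["tcp_rot"],o["width"],o["ft_force"]); M=R.from_rotvec(o["tcp_rot"]).as_matrix(); print("y az",np.arctan2(M[1,1],M[0,1]),M[:,2])
w=meta("wrist","w6")
```

```text
5.15 [0.46348402 0.20831701 0.15026026] [-2.27851570e+00 -2.16220765e+00 -1.74716283e-03] 0.021273743775328105 [ 0.20069291 -0.12432123 -0.63118502]
y az -0.05237075215910698 [ 4.97353210e-04  1.09198453e-03 -9.99999280e-01]
```

View pics/w6.png

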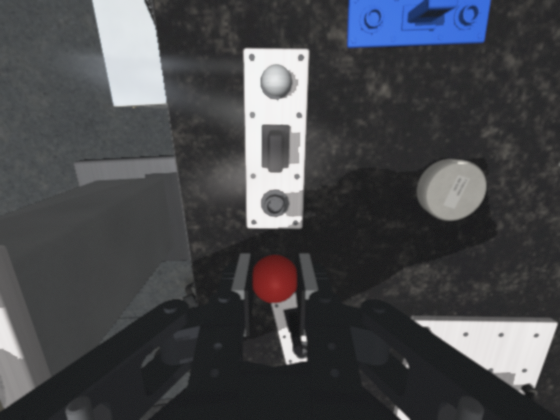

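Run:
```python
from h import *
w=load("w6"); o=r.get_obs(); M=R.from_rotvec(o["tcp_rot"]).as_matrix()
g=cv2.cvtColor(w["color"],cv2.COLOR_BGR2GRAY)
m=((g>170)&(np.arange(560)[None]>225)&(np.arange(560)[None]<330)&(np.arange(420)[:,None]<240)&(np.arange(420)[:,None]>40)).astype(np.uint8)
m=cv2.morphologyEx(m,cv2.MORPH_CLOSE,np.ones((5,5)))
cs,_=cv2.findContours(m,0,1); k=cv2.convexHull(max(cs,key=cv2.contourArea)); q=cv2.approxPolyDP(k,6,True)[:,0]; print(q.tolist())
P=np.array([onz(w,*p,.006) for p in q]); print(P.round(4).tolist(),P.mean(0).round(4))
for i in range(len(q)): e=P[(i+1)%len(q)]-P[i]; print(np.linalg.norm(e).round(4),np.degrees(np.arctan2(e[1],e[0])).round(2))
# collar
c=g[185:222,255:295]; dm=(c<90).astype(np.uint8); cs,_=cv2.findContours(dm,0,1); k=max(cs,key=cv2.contourArea); (x,y),rad=cv2.minEnclosingCircle(k); print("collar",x+255,y+185,rad, onz(w,x+255,y+185,.018))
cv2.imwrite("pics/w6c.png",cv2.resize(w["color"][40:240,230:325],None,fx=3,fy=3,interpolation=cv2.INTER_CUBIC))
```

```text
[[305, 49], [301, 219], [248, 227], [244, 50]]
[[0.4983, 0.3379, 0.006], [0.4909, 0.1851, 0.006], [0.4372, 0.1793, 0.006], [0.4464, 0.3399, 0.006]] [0.4682 0.2606 0.006 ]
0.153 -92.75
0.0541 -173.89
0.1608 86.71
0.0519 -2.16
collar 276.54999923706055 203.5 11.020649909973145 [0.46735291 0.2060356  0.018     ]
```

View pics/w6c.png

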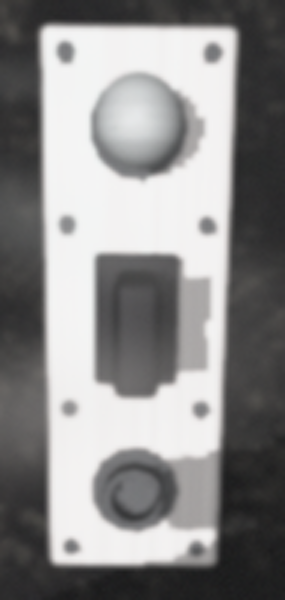

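Run:
```python
from h import *
w=load("w6")
q=[(243.3,49),(309.3,49),(302.3,228.3),(246.7,228.3)]
P=np.array([onz(w,*p,.006) for p in q]); print(P.round(4).tolist(),P.mean(0).round(4))
for i in range(4): e=P[(i+1)%4]-P[i]; print(np.linalg.norm(e).round(4),np.degrees(np.arctan2(e[1],e[0])).round(2))
print(onz(w,274.8,203.3,.018), "steel",onz(w,276.3,81.5,.0274),"fin top",onz(w,275.5,148,.062))
```

```text
[[0.4459, 0.3407, 0.006], [0.5019, 0.3377, 0.006], [0.492, 0.1751, 0.006], [0.4358, 0.178, 0.006]] [0.4689 0.2579 0.006 ]
0.0561 -3.0
0.163 -93.5
0.0563 177.0
0.163 86.44
[0.4657109 0.2063188 0.018    ] steel [0.4723799  0.31160676 0.0274    ] fin top [0.46906725 0.26220727 0.062     ]
```

apply_moves(moves=[2,-4,-20,0,0,0,20,2,-4,-45,0,0,0,20,2,-4,-70,0,0,0,20,2,-4,-90,0,0,0,20,2,-4,-95,0,0,0,20,2,-4,-95,0,0,0,20])

```text
time: 5.8
eef_pos: [0.4644, 0.2021, 0.0545]
tcp_rot: [-2.283, -2.157, 0.003]
ft_force: [-0.6, 0.3, -0.0]
width: 0.0216
```

Run:
```python
from h import *
o=r.get_obs(); print(o["time"],o["eef_pos"],o["width"],o["ft_force"])
w=meta("wrist","w7"); s=meta("scene","s7"); t=meta("top","t7")
cv2.imwrite("pics/w7c.png",cv2.resize(w["color"][100:350,150:400],None,fx=2.4,fy=2.4,interpolation=cv2.INTER_CUBIC))
```

```text
5.8 [0.46443666 0.20208097 0.05446472] 0.02158051952893452 [-0.58676354  0.28016397 -0.03344398]
```

View pics/w7c.png

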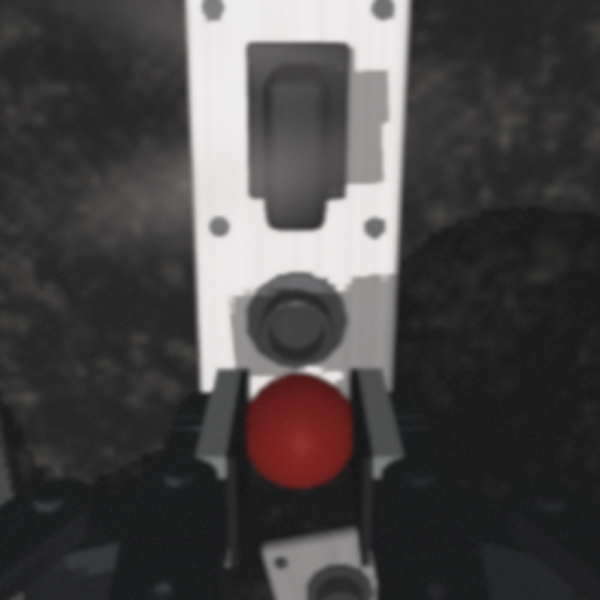

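View pics/s7.png

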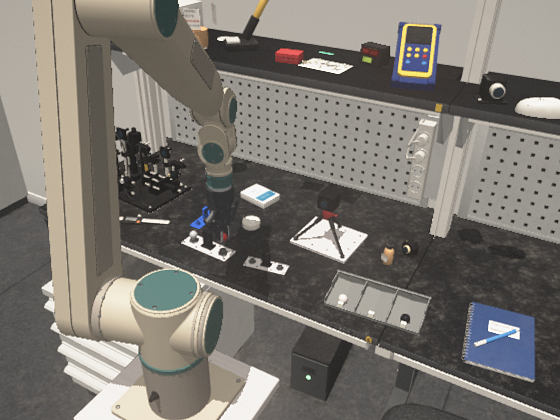

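View pics/t7.png

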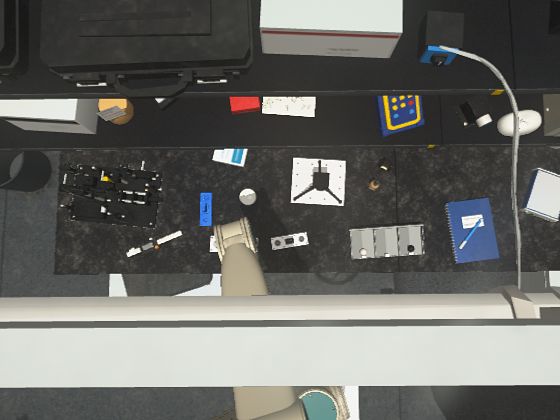

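Run:
```python
from h import *
w=load("w7"); o=r.get_obs(); M=R.from_rotvec(o["tcp_rot"]).as_matrix()
g=cv2.cvtColor(w["color"],cv2.COLOR_BGR2GRAY)
for v in (318,320,323): print(onz(w,273.75,100+v/2.4,.018).round(4))
S=onz(w,273.75,100+320/2.4,.018)
# radius check
print(np.linalg.norm(onz(w,273.75-98/4.8,100+320/2.4,.018)-onz(w,273.75+98/4.8,100+320/2.4,.018)))
m=redball(w); cs,_=cv2.findContours(m,0,1); k=max(cs,key=cv2.contourArea); x,y,ww,hh=cv2.boundingRect(k); print(x,y,ww,hh,"Req",np.sqrt(m.sum()/np.pi)); bc=(x+ww/2-.5,y+hh/2-.5)
B=onz(w,*bc,o["eef_pos"][2]+.006); print("ball",bc,B, "ball in tool",M.T@(B-o["eef_pos"])*1e3)
print("shift needed",(S-B)*1e3)
s=load("s7"); ms=redball(s); ms[:200]=0; ms[260:]=0; ys,xs=np.nonzero(ms[:,200:250]); print("scene red",xs.mean()+200,ys.mean(),len(xs),"pred",proj(s,B)); 
print("fin base?",[onz(w,*p,.062) for p in [(150+295/2.4,100+145/2.4)]])
# plate edges at a row of the collar
for row in (170,190,210,222):
    xs=np.nonzero(g[row,200:340]>150)[0]+200; print(row,xs.min(),xs.max(),onz(w,(xs.min()+xs.max())/2,row,.006).round(4))
cv2.imwrite("pics/s7c.png",cv2.resize(s["color"][195:275,160:300],None,fx=5,fy=5,interpolation=cv2.INTER_CUBIC))
```

```text
[0.4662 0.2086 0.018 ]
[0.4662 0.208  0.018 ]
[0.4661 0.2072 0.018 ]
0.025950179025679282
254 261 42 42 Req 21.43920417481474
ball (274.5, 281.5) [0.4662949  0.19981074 0.06243091] ball in tool [-3.39658614e+00 -4.65788070e-03 -6.00351689e+00]
shift needed [ -0.09655608   8.19353583 -44.43090682]
scene red 224.36 236.12 25 pred [222.69708132 236.84652327]
fin base? [array([0.46901729, 0.26049916, 0.062     ])]
170 230 316 [0.4679 0.2464 0.006 ]
190 231 315 [0.4671 0.2333 0.006 ]
210 232 314 [0.4663 0.2198 0.006 ]
222 232 255 [0.4461 0.2125 0.006 ]
```

View pics/s7c.png

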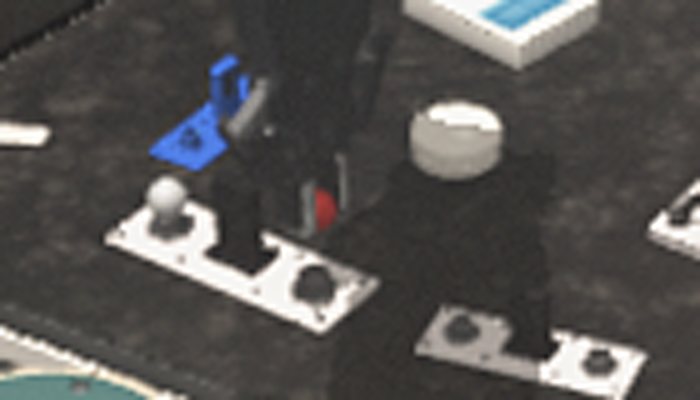

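Run:
```python
from h import *
w=load("w7")
c=w["color"][205:262,240:310]; c=cv2.convertScaleAbs(c,alpha=2.2); cv2.imwrite("pics/w7d.png",cv2.resize(c,None,fx=10,fy=10,interpolation=cv2.INTER_CUBIC))
for z in(.006,.008,.010): print(onz(w,273.75,100+320/2.4,z))
```

```text
[0.46587153 0.203177   0.006     ]
[0.465926   0.20398155 0.008     ]
[0.46598047 0.20478609 0.01      ]
```

View pics/w7d.png

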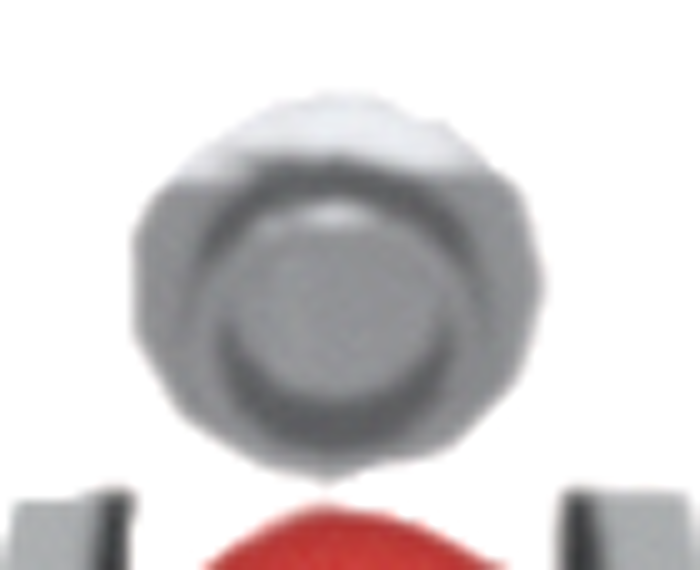

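apply_moves(moves=[-0.3,4,0,0,0,0,20,-0.3,4,-10,0,0,0,20,-0.3,4,-20,0,0,0,20,-0.3,4,-26,0,0,0,20,-0.3,4,-26,0,0,0,20])

```text
time: 6.45
eef_pos: [0.4646, 0.2067, 0.0288]
tcp_rot: [-2.282, -2.159, 0.001]
ft_force: [-0.9, 0.4, -0.5]
width: 0.0216
```

Run:
```python
from h import *
o=r.get_obs(); print(o["time"],o["eef_pos"],o["width"],o["ft_force"])
w=meta("wrist","w8")
c=cv2.convertScaleAbs(w["color"][100:350,150:400],alpha=1.8)
cv2.imwrite("pics/w8c.png",cv2.resize(c,None,fx=2.4,fy=2.4,interpolation=cv2.INTER_CUBIC))
```

```text
6.45 [0.46459031 0.2067317  0.02876847] 0.021648709621421028 [-0.87223932  0.41112912 -0.49296921]
```

View pics/w8c.png

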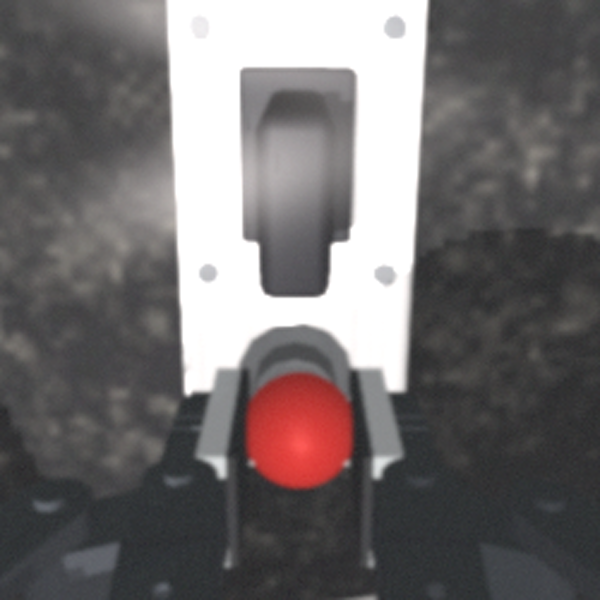

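Run:
```python
from h import *
w=load("w8");o=r.get_obs()
for z in (.006,.008): print(onz(w,272.9,258.3,z))
print("ball",onz(w,274.8,279.8,o["eef_pos"][2]+.006),onz(w,274.8,279.8,o["eef_pos"][2]+.004))
```

```text
[0.4653316  0.20205861 0.006     ]
[0.46539993 0.20305752 0.008     ]
ball [0.46661309 0.20463155 0.03536709] [0.46654886 0.20345455 0.03336709]
```

apply_moves(moves=[-1,-1,-1,0,0,0,20,-1,-1,-3,0,0,0,20,-1,-1,-5,0,0,0,20,-1,-1,-6,0,0,0,20,-1,-1,-6,0,0,0,20])

```text
time: 7.0
eef_pos: [0.4641, 0.2059, 0.0233]
tcp_rot: [-2.282, -2.159, -0.0]
ft_force: [0.3, -0.5, -0.7]
width: 0.0215
```

apply_moves(moves=[0,0,-1,0,0,0,20,0,0,-1,0,0,0,20])

```text
time: 7.2
eef_pos: [0.4641, 0.2059, 0.0222]
tcp_rot: [-2.282, -2.159, -0.0]
ft_force: [-0.2, 0.0, -0.0]
width: 0.0216
```

apply_moves(moves=[0,0,-1,0,0,0,20,0,0,-1,0,0,0,20])

```text
time: 7.4
eef_pos: [0.4643, 0.2059, 0.0215]
tcp_rot: [2.282, 2.159, 0.001]
ft_force: [-0.6, 0.8, 2.1]
width: 0.0213
```

Run:
```python
from h import *
o=r.get_obs(); print(o["time"],o["eef_pos"],o["width"],o["ft_force"])
w=meta("wrist","w9"); s=meta("scene","s9")
c=cv2.convertScaleAbs(w["color"][100:350,150:400],alpha=1.8)
cv2.imwrite("pics/w9c.png",cv2.resize(c,None,fx=2.4,fy=2.4,interpolation=cv2.INTER_CUBIC))
cv2.imwrite("pics/s9c.png",cv2.resize(s["color"][205:275,170:290],None,fx=6,fy=6,interpolation=cv2.INTER_CUBIC))
```

```text
7.4 [0.4643129  0.20592795 0.02146636] 0.021306586641161588 [-0.56986951  0.840197    2.14521869]
```

View pics/w9c.png

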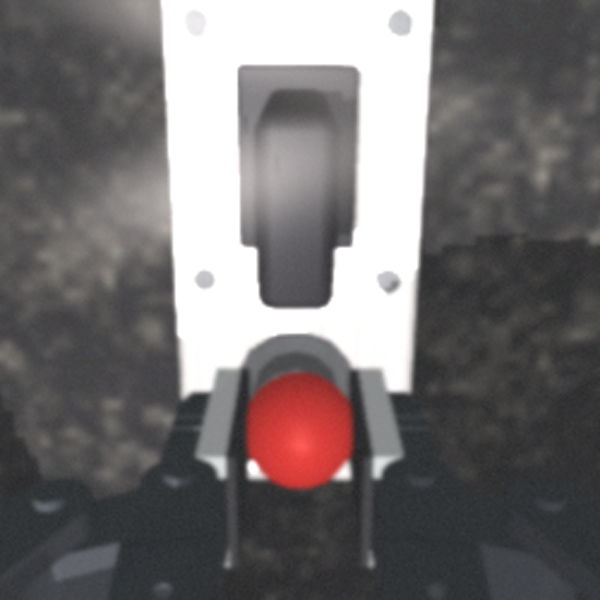

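View pics/s9c.png

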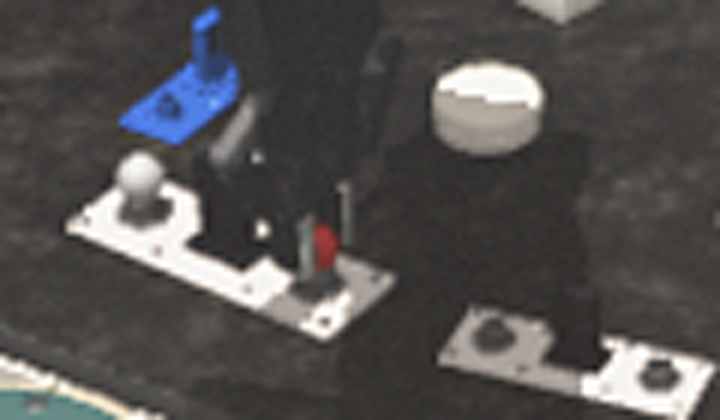

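apply_moves(moves=[-0.3,0,0,0,0,0,23,-0.3,0,0,0,0,0,25,-0.3,0,0,0,0,0,28,-0.3,0,0,0,0,0,34,-0.3,0,0,0,0,0,40,-0.3,0,0,0,0,0,44])

```text
time: 8.1
eef_pos: [0.464, 0.2059, 0.0215]
tcp_rot: [2.282, 2.159, 0.001]
ft_force: [0.2, 0.4, -0.4]
width: 0.0439
```

Run:
```python
from h import *
o=r.get_obs(); print(o["time"],o["eef_pos"],o["width"],o["ft_force"])
w=meta("wrist","w10")
c=cv2.convertScaleAbs(w["color"][100:350,150:400],alpha=1.8)
cv2.imwrite("pics/w10c.png",cv2.resize(c,None,fx=2.4,fy=2.4,interpolation=cv2.INTER_CUBIC))
```

```text
8.1 [0.46402357 0.20594116 0.02145106] 0.043939442776627445 [ 0.23095833  0.39931639 -0.3694808 ]
```

View pics/w10c.png

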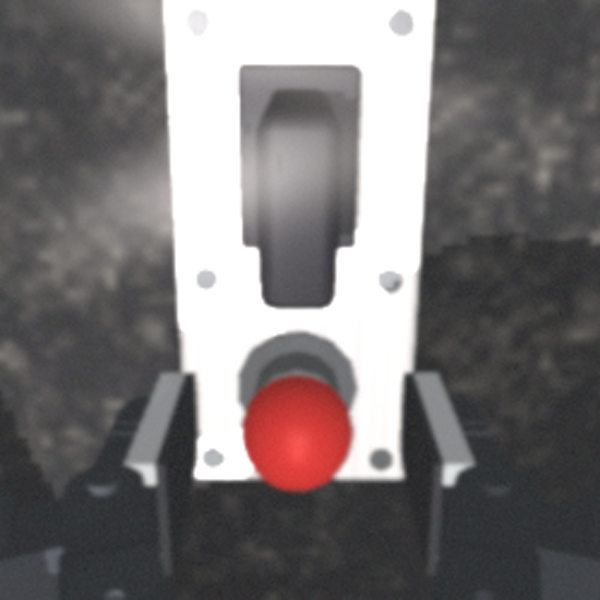

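apply_moves(moves=[0,0,10,0,0,0,46,0,0,30,0,0,0,46,0,0,60,0,0,0,46,0,0,90,0,0,0,46,0,10,105,0,0,0,46,0,15,110,0,0,0,46,0,15,110,0,0,0,46])

```text
time: 8.85
eef_pos: [0.4647, 0.2216, 0.1325]
tcp_rot: [2.28, 2.159, 0.004]
ft_force: [0.7, -0.2, 0.3]
width: 0.0461
```

Run:
```python
from h import *
o=r.get_obs(); print(o["time"],o["eef_pos"],o["width"],o["ft_force"])
w=meta("wrist","w11")
w0=load("w10");print("ball",onz(w0,150+297.5/2.4,100+433/2.4,.0274))
cv2.imwrite("pics/w11b.png",cv2.convertScaleAbs(w["color"],alpha=1.2))
```

```text
8.85 [0.46474903 0.22161412 0.13254557] 0.046124909578218305 [ 0.72902716 -0.16255773  0.27696666]
ball [0.46552135 0.20310992 0.0274    ]
```

View pics/w11b.png

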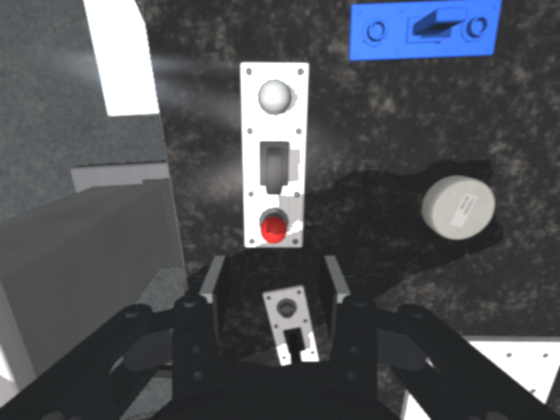

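```bash
cat >> h.py <<'E'
def circ(m,roi):
    x0,y0,x1,y1=roi; mm=np.zeros(m.shape,np.uint8); mm[y0:y1,x0:x1]=m[y0:y1,x0:x1]
    cs,_=cv2.findContours(mm,0,1); k=max(cs,key=cv2.contourArea); (x,y),rad=cv2.minEnclosingCircle(k); bx=cv2.boundingRect(k); return x,y,rad,bx
E
python3 - <<'E'
from h import *
w=load("w11"); g=cv2.cvtColor(w["color"],cv2.COLOR_BGR2GRAY)
x,y,rad,b=circ(redball(w),(250,205,300,250)); print(x,y,rad,b); A=onz(w,x,y,.0274)
cv2.imwrite("pics/w11c.png",cv2.resize(w["color"][55:255,230:320],None,fx=3,fy=3,interpolation=cv2.INTER_CUBIC))
m=(g>150).astype(np.uint8); m[255:]=0;m[:50]=0;m[:,:235]=0;m[:,315:]=0
m=cv2.morphologyEx(m,cv2.MORPH_CLOSE,np.ones((5,5)))
cs,_=cv2.findContours(m,0,1); k=cv2.convexHull(max(cs,key=cv2.contourArea)); q=cv2.approxPolyDP(k,5,True)[:,0]; print(q.tolist())
print("ruby",A)
E
```

```text
273.0 229.5 13.200478553771973 (261, 218, 25, 25)
[[307, 63], [299, 245], [245, 246], [240, 64]]
ruby [0.46469957 0.20371303 0.0274    ]
```

View pics/w11c.png

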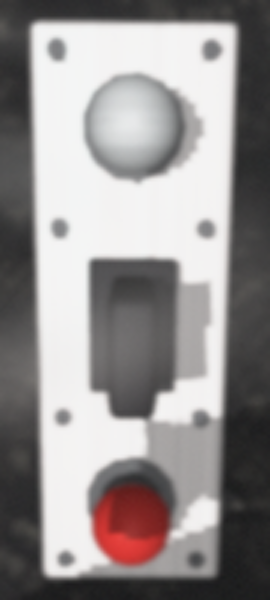

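Run:
```python
from h import *
w=load("w11"); o=r.get_obs()
f=lambda x,y:(230+x/3-.33,55+y/3-.33)
q=[f(31,23),f(237,23),f(220,577),f(43,577)]
P=np.array([onz(w,*p,.006) for p in q]); print(P.round(4).tolist(),P.mean(0).round(4))
for i in range(4): e=P[(i+1)%4]-P[i]; print(np.linalg.norm(e).round(4),np.degrees(np.arctan2(e[1],e[0])).round(2))
A=onz(w,*f(131,524),.0274);B=onz(w,*f(134,126),.0274);print(A,B,(A+B)/2,np.linalg.norm(A-B),np.degrees(np.arctan2(*(B-A)[1::-1])))
fr=onz(w,*f(134,395),.062);print("fin top mid",fr, [onz(w,*f(x,y),.062).round(4).tolist() for x,y in [(106,280),(156,280),(110,415),(157,415)]])
M=R.from_rotvec(o["tcp_rot"]).as_matrix(); print("tool y az",np.degrees(np.arctan2(M[1,1],M[0,1])),M[:,2])
```

```text
[[0.4457, 0.3411, 0.006], [0.501, 0.3381, 0.006], [0.4922, 0.1757, 0.006], [0.4351, 0.1789, 0.006]] [0.4685 0.2585 0.006 ]
0.0555 -3.11
0.1627 -93.1
0.0572 176.82
0.1626 86.28
[0.46500247 0.20384949 0.0274    ] [0.47181694 0.31253041 0.0274    ] [0.4684097  0.25818995 0.0274    ] 0.10889434869267918 86.41216190689524
fin top mid [0.46833616 0.25022559 0.062     ] [[0.4634, 0.2777, 0.062], [0.4749, 0.2771, 0.062], [0.4623, 0.2456, 0.062], [0.4736, 0.245, 0.062]]
tool y az -3.138532085904694 [ 3.54925009e-04  6.96801304e-05 -9.99999935e-01]
```

apply_moves(moves=[1.5,15,0,0,0,-0.003,46,3,30,-5,0,0,-0.004,46,3.7,37.2,-20,0,0,-0.004,46,3.7,37.2,-40,0,0,-0.004,46,3.7,37.2,-50,0,0,-0.004,46,3.7,37.2,-50,0,0,-0.004,46])

```text
time: 9.5
eef_pos: [0.4653, 0.258, 0.0788]
tcp_rot: [-2.284, -2.155, 0.008]
ft_force: [-0.3, -0.6, 0.7]
width: 0.0459
```

Run:
```python
from h import *
o=r.get_obs(); print(o["time"],o["eef_pos"],o["width"],o["ft_force"])
w=meta("wrist","w12")
cv2.imwrite("pics/w12b.png",w["color"])
M=R.from_rotvec(o["tcp_rot"]).as_matrix()
for y in (.044,.062): print(proj(w,[.4685,.2588,y]))
```

```text
9.5 [0.46530755 0.25798473 0.07876462] 0.04588021986006211 [-0.31907465 -0.60133905  0.74067115]
[276.60804411 241.61567734]
[276.67662638 254.14327478]
```

View pics/w12b.png

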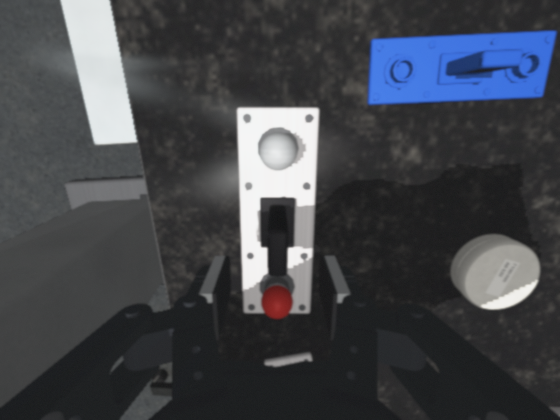

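apply_moves(moves=[2.2,0.8,-10,0,0,0,46,2.2,0.8,-25,0,0,0,46,2.2,0.8,-40,0,0,0,44,2.2,0.8,-50,0,0,0,40,2.2,0.8,-53,0,0,0,34,2.2,0.8,-53,0,0,0,30])

```text
time: 10.15
eef_pos: [0.4685, 0.2589, 0.0268]
tcp_rot: [-2.285, -2.155, 0.005]
ft_force: [0.1, -1.0, 0.1]
width: 0.0302
```

Run:
```python
from h import *
o=r.get_obs(); print(o["time"],o["eef_pos"],o["tcp_rot"],o["width"],o["ft_force"])
w=meta("wrist","w13")
cv2.imwrite("pics/w13b.png",cv2.convertScaleAbs(w["color"],alpha=1.5))
```

```text
10.15 [0.46846641 0.25891994 0.0267791 ] [-2.28465858 -2.15459841  0.00487813] 0.030169716584803635 [ 0.08158012 -0.99568126  0.11397214]
```

View pics/w13b.png

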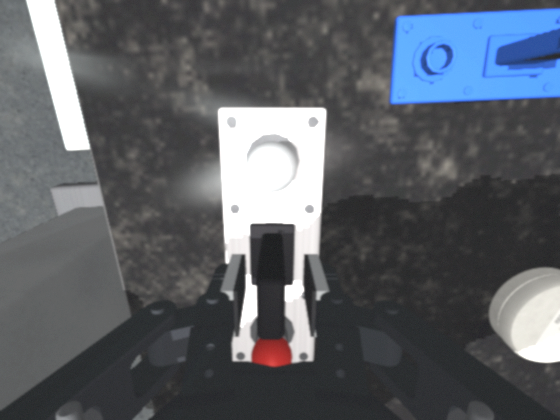

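apply_moves(moves=[-1.3,0,-1,0,0,0,26,-1.3,0,-1,0,0,0,20,-1.3,0,-1,0,0,0,15,-1.3,0,-1,0,0,0,10,-1.3,0,-1,0,0,0,6,-1.3,0,-1,0,0,0,6,-1.3,0,-1,0,0,0,6], force=60)

```text
time: 10.9
eef_pos: [0.4677, 0.2593, 0.0268]
tcp_rot: [-2.285, -2.155, 0.003]
ft_force: [-2.4, -0.8, 7.0]
width: 0.0113
```

Run:
```python
from h import *
o=r.get_obs(); print(o["time"],o["eef_pos"],o["tcp_rot"],o["width"],o["ft_force"],o["moment"])
M=R.from_rotvec(o["tcp_rot"]).as_matrix(); print(M.round(4))
w=meta("wrist","w14")
cv2.imwrite("pics/w14b.png",cv2.convertScaleAbs(w["color"],alpha=1.5))
```

```text
10.9 [0.46774922 0.259272   0.02678328] [-2.2847916  -2.15494333  0.00268542] 0.011327464972953326 [-2.37710507 -0.76550207  7.02240383] [-0.00631536  0.30248137  0.00930844]
[[ 5.840e-02  9.983e-01 -1.800e-03]
 [ 9.983e-01 -5.840e-02 -5.000e-04]
 [-6.000e-04 -1.800e-03 -1.000e+00]]
```

View pics/w14b.png

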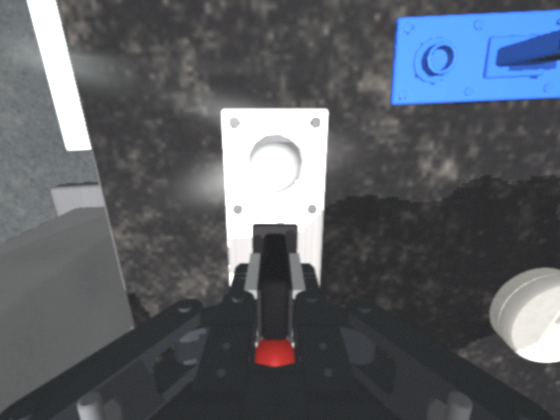

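Run:
```python
from h import *
t=load("top1"); g=cv2.cvtColor(t["color"],cv2.COLOR_BGR2GRAY).astype(float)
cv2.imwrite("pics/tpc.png",cv2.resize(t["color"][150:215,285:352],None,fx=9,fy=9,interpolation=cv2.INTER_CUBIC))
# subpixel edges half-level
def edge(vals,lv=120):
    i=np.nonzero((vals[:-1]<lv)&(vals[1:]>=lv))[0]; return None if len(i)==0 else i[0]+(lv-vals[i[0]])/(vals[i[0]+1]-vals[i[0]])
L=[];Rr=[];T=[];B=[]
for v in range(163,201): 
    row=g[v,280:360]; a=edge(row); b=edge(row[::-1]); L.append((280+a,v)); Rr.append((359-b,v))
for u in list(range(296,344)):
    col=g[150:215,u]; a=edge(col); b=edge(col[::-1]); T.append((u,150+a)); B.append((u,214-b))
def fit(pts):
    P=np.array([onz(t,*p,.01)[:2] for p in pts]); 
    c=np.median(P,0)
    for _ in range(3):
        vx,vy,x0,y0=cv2.fitLine(P.astype(np.float32),cv2.DIST_HUBER,0,.0005,.0005).ravel(); n=np.array([-vy,vx]); d=(P-[x0,y0])@n; P=P[abs(d)<.0025]
    return np.array([x0,y0]),np.array([vx,vy]),len(P),d.std()
R_={}
for n,p in (("L",L),("R",Rr),("T",T),("B",B)):
    c,d,k,sd=fit(p); R_[n]=(c,d); print(n,c.round(4),np.degrees(np.arctan2(d[1],d[0])).round(2),k,sd)
def X(a,b):
    s=np.linalg.solve(np.c_[R_[a][1],-R_[b][1]],R_[b][0]-R_[a][0]); return R_[a][0]+s[0]*R_[a][1]
C=[X("L","T"),X("R","T"),X("R","B"),X("L","B")]; print(np.round(C,4).tolist(),np.mean(C,0)); print([np.linalg.norm(C[i]-C[(i+1)%4]).round(4) for i in range(4)])
```

```text
L [0.6967 0.0557] -4.16 38 0.0006085502538502424
R [ 0.6843 -0.131 ] -3.77 38 0.0004745389691255695
T [ 0.7654 -0.0465] 85.92 48 0.0005499347271389109
B [ 0.603  -0.0461] 85.73 48 0.0005479488731195335
[[0.7723000049591064, 0.050200000405311584], [0.7591000199317932, -0.13590000569820404], [0.597100019454956, -0.12520000338554382], [0.6111000180244446, 0.061900001019239426]] [ 0.6848967  -0.03726403]
[np.float32(0.1865), np.float32(0.1623), np.float32(0.1876), np.float32(0.1617)]
```

View pics/tpc.png

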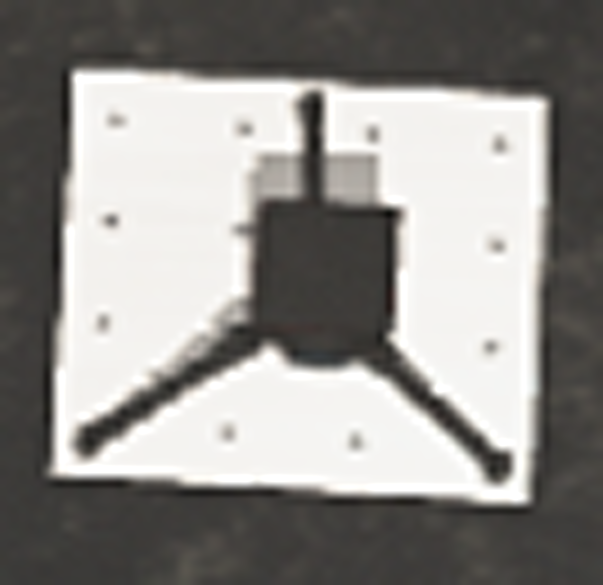

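apply_moves(moves=[0,0,1,0,0,0,6,0,0,3,0,0,0,6,0,0,7,0,0,0,6,0,0,12,0,0,0,6,0,0,15,0,0,0,6,0,0,15,0,0,0,6])

```text
time: 11.55
eef_pos: [0.4683, 0.2595, 0.0425]
tcp_rot: [-2.285, -2.155, 0.001]
ft_force: [0.2, -0.7, -2.9]
width: 0.0114
```

Run:
```python
from h import *
o=r.get_obs(); print(o["time"],o["eef_pos"],o["tcp_rot"],o["width"],o["ft_force"],o["moment"])
w=meta("wrist","w15"); s=meta("scene","s15")
cv2.imwrite("pics/w15b.png",cv2.convertScaleAbs(w["color"],alpha=1.5))
cv2.imwrite("pics/s15c.png",cv2.resize(s["color"][195:275,160:300],None,fx=5,fy=5,interpolation=cv2.INTER_CUBIC))
```

```text
11.55 [0.46834837 0.2594914  0.04245412] [-2.28515004e+00 -2.15526672e+00  7.08464896e-04] 0.01137608632320023 [ 0.19177887 -0.66604121 -2.9467969 ] [-0.00705133 -0.00384877 -0.01003787]
```

View pics/w15b.png

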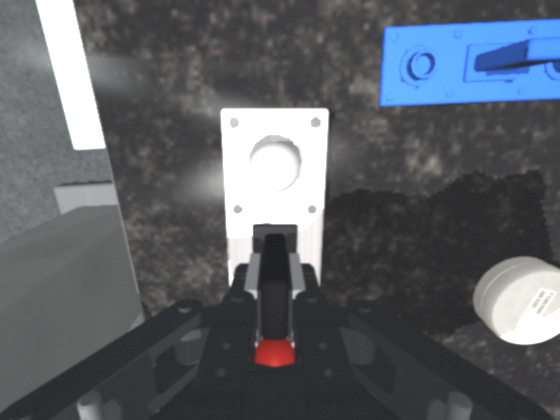

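View pics/s15c.png

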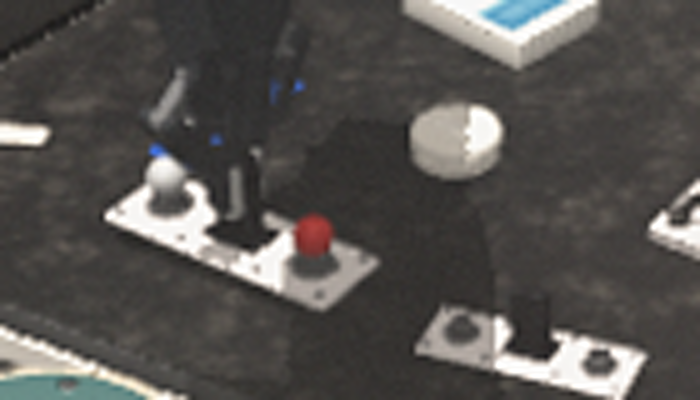

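apply_moves(moves=[0,0,8,0,0,0,6,0,0,22,0,0,0,6,0,-3,40,0,0,0,6,1,-10,60,0,0,0,6,3,-23,80,0,0,-0.003,6,6,-40,97,0,0,-0.006,6,9,-60,106,0,0,-0.009,6,12,-80,110,0,0,-0.012,6])

```text
time: 12.45
eef_pos: [0.4813, 0.1791, 0.1548]
tcp_rot: [2.297, 2.141, 0.004]
ft_force: [0.2, 0.4, -3.8]
width: 0.0112
```

apply_moves(moves=[4,-24,0,0,0,0,6,8,-48,0,0,0,0,6,12,-72,0,0,0,0,6,16,-96,0,0,0,0,6,20,-120,0,0,0,0,6,24,-140,0,0,0,0,6,26,-152,0,0,0,0,6,26,-156,0,0,0,0,6])

```text
time: 13.25
eef_pos: [0.5078, 0.0221, 0.1557]
tcp_rot: [2.298, 2.139, 0.005]
ft_force: [-0.3, 0.4, -2.9]
width: 0.0112
```

Run:
```python
from h import *
o=r.get_obs(); print(o["time"],o["eef_pos"],o["tcp_rot"],o["width"],o["ft_force"],o["moment"])
w=meta("wrist","w16"); s=meta("scene","s16")
cv2.imwrite("pics/w16b.png",cv2.convertScaleAbs(w["color"],alpha=1.5))
```

```text
13.25 [0.50782869 0.02214585 0.15571316] [2.29773681 2.13902412 0.00508256] 0.011234924743985004 [-0.32139186  0.40538092 -2.87064584] [ 0.02370183  0.04067641 -0.03945515]
```

View pics/w16b.png

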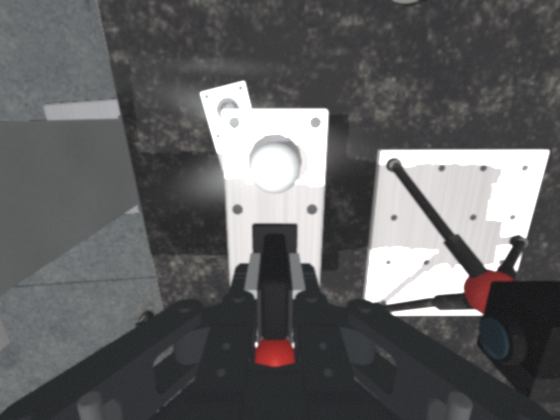

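View pics/s16.png

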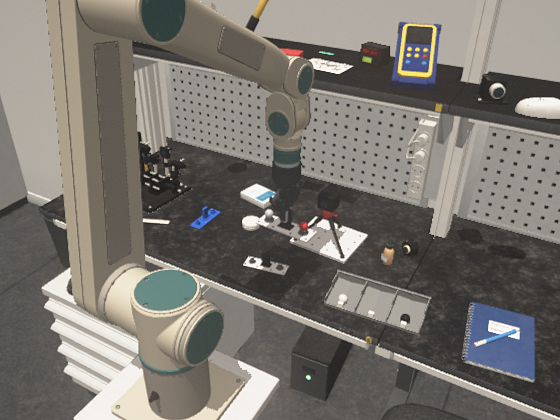

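Run:
```python
from h import *
w=load("w16"); cv2.imwrite("pics/w16c.png",cv2.resize(w["color"][135:400,345:560],None,fx=2.25,fy=2.25,interpolation=cv2.INTER_CUBIC))
g=cv2.cvtColor(w["color"],cv2.COLOR_BGR2GRAY).astype(float)
def edge(vals,lv):
    i=np.nonzero((vals[:-1]<lv)&(vals[1:]>=lv))[0]; return None if len(i)==0 else i[0]+(lv-vals[i[0]])/(vals[i[0]+1]-vals[i[0]])
F=[];T=[];Bt=[]
for v in range(160,295):
    a=edge(g[v,345:420],90)
    if a is not None: F.append((345+a,v))
for u in range(390,540):
    a=edge(g[135:175,u],90)
    if a is not None: T.append((u,135+a))
for u in list(range(395,460)):
    a=edge(g[345:305:-1,u],90)
    if a is not None: Bt.append((u,345-a))
L={}
for n,p in (("F",F),("T",T),("B",Bt)):
    P=np.array([onz(w,*q,.01)[:2] for q in p])
    for _ in range(3):
        vx,vy,x0,y0=cv2.fitLine(P.astype(np.float32),cv2.DIST_HUBER,0,.0005,.0005).ravel(); d=(P-[x0,y0])@[-vy,vx]; P=P[abs(d)<.002]
    L[n]=(np.array([x0,y0]),np.array([vx,vy])); print(n,L[n][0].round(4),np.degrees(np.arctan2(vy,vx)).round(2),len(P),len(p),d.std())
def X(a,b):
    s=np.linalg.solve(np.c_[L[a][1],-L[b][1]],L[b][0]-L[a][0]); return L[a][0]+s[0]*L[a][1]
a,b=X("F","T"),X("F","B"); print(a,b,np.linalg.norm(a-b)); fm=(a+b)/2; print("front mid",fm)
```

```text
F [ 0.6054 -0.0234] 85.1 133 135 0.00047309836212091954
T [0.6984 0.0564] -3.99 150 150 3.053232304543927e-05
B [ 0.6733 -0.1279] -4.03 65 65 5.07574886224512e-05
[0.61276644 0.06233404] [ 0.5969222  -0.12254514] 0.18555687
front mid [ 0.60484433 -0.03010555]
```

View pics/w16c.png

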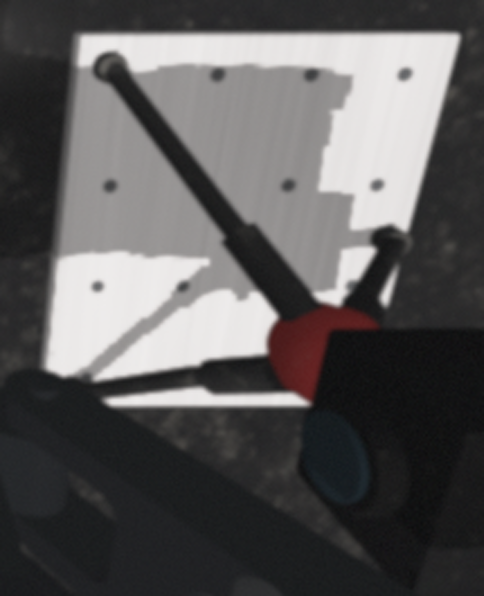

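Run:
```python
from h import *
w=load("w16")
g=cv2.cvtColor(w["color"],cv2.COLOR_BGR2GRAY).astype(float)
for v in (155,175,200,230,255,270,285): print(v,g[v,362:390].astype(int).tolist())
```

```text
155 [50, 50, 49, 49, 49, 47, 47, 46, 46, 46, 46, 47, 49, 51, 63, 88, 112, 139, 181, 218, 229, 231, 230, 231, 232, 233, 233, 233]
175 [31, 31, 29, 29, 30, 30, 30, 30, 32, 30, 30, 33, 42, 61, 79, 93, 114, 135, 144, 147, 147, 149, 150, 150, 150, 150, 151, 152]
200 [27, 29, 29, 30, 27, 27, 27, 27, 28, 35, 52, 72, 85, 104, 126, 141, 145, 146, 147, 149, 149, 149, 149, 150, 151, 150, 151, 150]
230 [30, 31, 32, 30, 29, 30, 37, 53, 72, 87, 105, 128, 143, 146, 145, 146, 148, 149, 148, 149, 149, 150, 148, 150, 150, 152, 151, 151]
255 [49, 48, 48, 48, 61, 88, 118, 158, 200, 223, 229, 231, 231, 233, 234, 233, 233, 233, 233, 233, 233, 234, 235, 235, 235, 235, 235, 235]
270 [48, 50, 57, 77, 105, 134, 178, 217, 229, 231, 231, 233, 234, 234, 234, 233, 233, 233, 233, 234, 235, 235, 235, 235, 235, 235, 235, 235]
285 [55, 66, 89, 117, 154, 199, 224, 230, 232, 233, 233, 234, 234, 234, 233, 233, 233, 233, 234, 235, 235, 235, 235, 235, 234, 234, 234, 235]
```

```bash
cat > plate.py <<'E'
from h import *
def edge(vals,lv):
    i=np.nonzero((vals[:-1]<lv)&(vals[1:]>=lv))[0]; return None if len(i)==0 else i[0]+(lv-vals[i[0]])/(vals[i[0]+1]-vals[i[0]])
if __name__=="__main__":
    w=load("w16"); g=cv2.cvtColor(w["color"],cv2.COLOR_BGR2GRAY).astype(float)
    F=[(345+edge(g[v,345:420],165 if v>250 else 118),v) for v in list(range(170,244))+list(range(253,295))]
    P=np.array([onz(w,*q,.01)[:2] for q in F])
    vx,vy,x0,y0=cv2.fitLine(P.astype(np.float32),cv2.DIST_HUBER,0,.0005,.0005).ravel(); print(x0,y0,np.degrees(np.arctan2(vy,vx)),((P-[x0,y0])@[-vy,vx]).std())
    # side mid line: yaw -4.0
    a=np.radians(-4.0); ex=np.array([np.cos(a),np.sin(a)]); ey=np.array([-ex[1],ex[0]])
    T=np.array([.6984,.0564]);B=np.array([.6733,-.1279]); ym=(T@ey+B@ey)/2; xf=(P@ex).mean(); print("width",T@ey-B@ey)
    fm=xf*ex+ym*ey; lens=fm+.027*ex; print("front mid",fm,"lens",lens,"target",lens-.12*ex, "top says lens",np.array([.6849,-.0373])-.053*ex)
    o=r.get_obs(); print(o["eef_pos"])
    # lens blue disc centre in image -> ray check
    print("pred lens px",proj(w,[*lens,.153]))
E
python3 plate.py
```

```text
0.60735804 -0.021810126 85.56742 0.00019027353061289517
width 0.18560194195386315
front mid [ 0.60676994 -0.03022018] lens [ 0.63370417 -0.03210361] target [ 0.51399648 -0.02373283] top says lens [ 0.63202911 -0.03360291]
[0.50722424 0.02305045 0.15525031]
pred lens px [493.65003863 336.64234137]
```

Run:
```python
from h import *
w=load("w16"); o=r.get_obs(); g=cv2.cvtColor(w["color"],cv2.COLOR_BGR2GRAY).astype(float)
cv2.imwrite("pics/w16d.png",cv2.resize(w["color"][95:275,205:345],None,fx=4,fy=4,interpolation=cv2.INTER_CUBIC))
```

```text
(no output)
```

View pics/w16d.png

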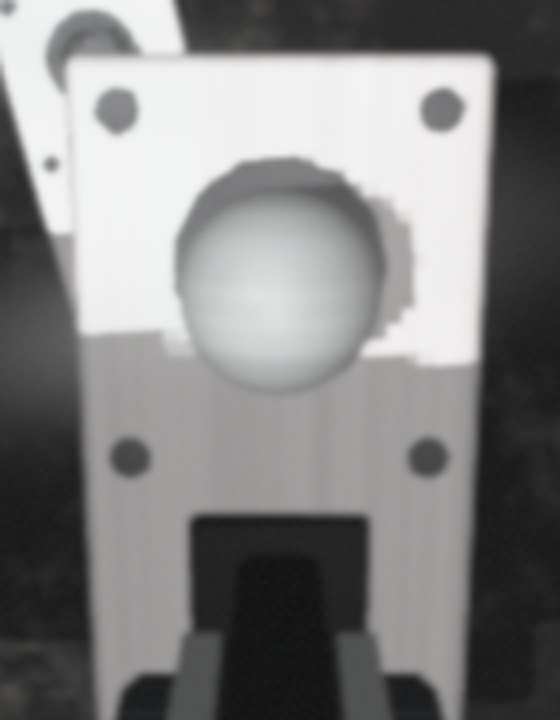

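Run:
```python
from h import *
for tag in ("w14","w15","w16"):
    w=load(tag); 
    Rc=R.from_rotvec(w["orientation"]).as_matrix()
    # work in tool frame with nominal extrinsics
    E=np.array([[0,.953,.303],[1,0,0],[0,.303,-.953]]); c=np.array([.07955,.0006,-.1424]); f=210/np.tan(np.radians(w["vfov"])/2)
    def tz(u,v,z):
        d=E@np.array([(u-w["cx"])/f,-(v-w["cy"])/f,-1]); return (c+d*(z-c[2])/d[2])*1e3
    F=lambda x,y:(205+x/4-.38,95+y/4-.38)
    if tag=="w16":
        print("ball",[tz(*F(280,291),z/1e3).round(2).tolist() for z in (-3,-.6,2)])
        for zt in (.0208,): print("end corners",tz(*F(66,56),zt),tz(*F(496,56),zt),"screws",tz(*F(116,110),zt),tz(*F(442,110),zt),tz(*F(130,457),zt),tz(*F(428,457),zt),"foot edge",tz(*F(191,516),.0168),tz(*F(369,516),.0168))
```

```text
ball [[56.16, 0.74, -3.0], [55.75, 0.75, -0.6], [55.32, 0.75, 2.0]]
end corners [ 82.30971221 -26.5907298   20.8       ] [82.30971221 28.36337691 20.8       ] screws [ 75.6833123 -20.4706944  20.8      ] [75.6833123  21.73293804 20.8       ] [ 28.62507136 -20.41062799  20.8       ] [28.62507136 21.67853535 20.8       ] foot edge [ 21.22405851 -11.68126842  16.8       ] [21.22405851 13.22843668 16.8       ]
```

apply_moves(moves=[0.5,-4,0,0,0,0,6,1.5,-12,-1,0,0,0,6,3,-22,-2,0,0,0,6,4.5,-33,-3,0,0,0,6,5.5,-42,-3,0,0,0,6,5.8,-47,-3,0,0,0,6,5.8,-47.3,-3,0,0,0,6,5.8,-47.3,-3,0,0,0,6])

```text
time: 14.15
eef_pos: [0.513, -0.0244, 0.1522]
tcp_rot: [2.298, 2.14, 0.005]
ft_force: [0.9, -0.4, -3.2]
width: 0.0115
```

```bash
cat >> h.py <<'E'
def avg(n=12):
    p=[];M=[];y=[]
    for _ in range(n):
        r.get_image("top"); o=r.get_obs(); p.append(o["eef_pos"]); M.append(R.from_rotvec(o["tcp_rot"]))
    Mm=R.concatenate(M).mean().as_matrix()
    print("t",o["time"],"pos",np.mean(p,0).round(5),"sd",np.std(p,0).round(5),"yaw",np.degrees(np.arctan2(Mm[1,1],Mm[0,1])).round(3),"z",Mm[:,2].round(5),"w",o["width"],"F",o["ft_force"].round(2)); return np.mean(p,0),Mm
E
python3 - <<'E'
from h import *
avg()
w=meta("wrist","w17"); s=meta("scene","s17"); t=meta("top","t17")
cv2.imwrite("pics/w17b.png",cv2.convertScaleAbs(w["color"],alpha=1.5))
cv2.imwrite("pics/s17c.png",cv2.resize(s["color"][180:280,230:380],None,fx=5,fy=5,interpolation=cv2.INTER_CUBIC))
E
```

```text
t 14.75 pos [ 0.51298 -0.02406  0.15225] sd [4.e-05 9.e-05 2.e-05] yaw -4.031 z [ 0.00285  0.00107 -1.     ] w 0.01095532062068706 F [-0.23 -0.2  -3.06]
```

View pics/w17b.png

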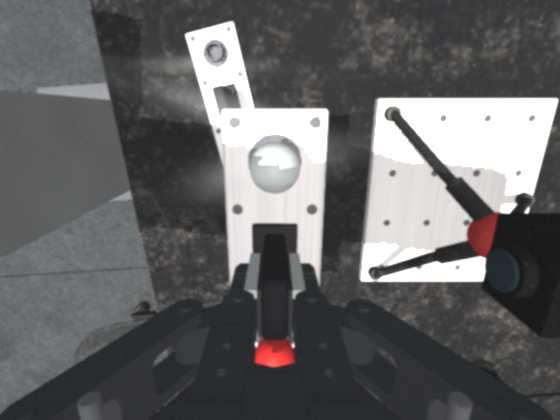

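View pics/s17c.png

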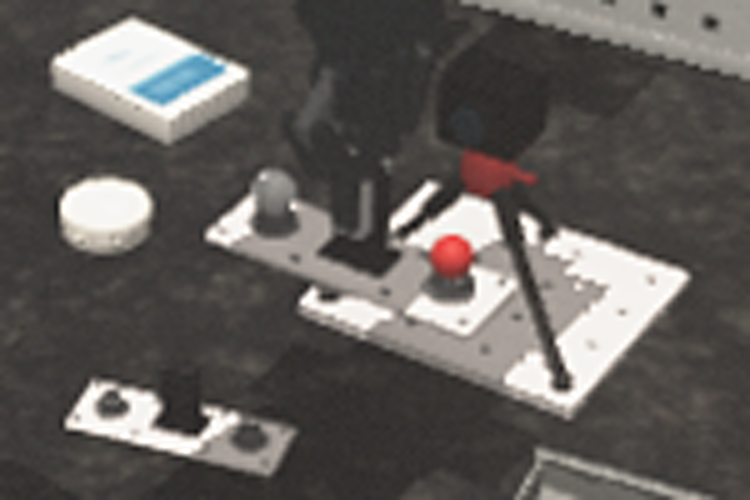

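View pics/t17.png

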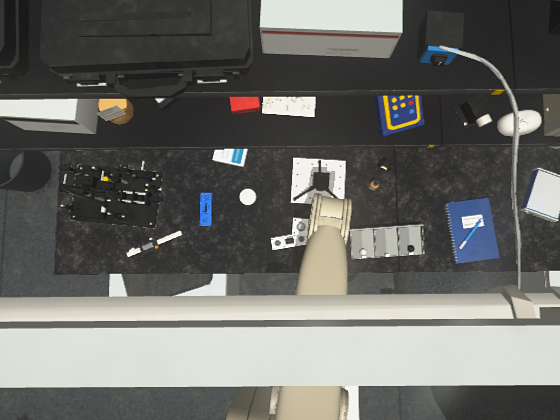

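Run:
```python
from h import *
from plate import edge
w=load("w17"); g=cv2.cvtColor(w["color"],cv2.COLOR_BGR2GRAY).astype(float)
for v in (103,130,165,200,235,255,270): print(v,g[v,354:382].astype(int).tolist())
print(g[85:110,450].astype(int).tolist()); print(g[270:290,440].astype(int).tolist())
def line(pts,z=.01):
    P=np.array([onz(w,*q,z)[:2] for q in pts])
    for _ in range(3):
        vx,vy,x0,y0=cv2.fitLine(P.astype(np.float32),cv2.DIST_HUBER,0,.0005,.0005).ravel(); d=(P-[x0,y0])@[-vy,vx]; P=P[abs(d)<.002]
    print(np.round([x0,y0],4),np.degrees(np.arctan2(vy,vx)).round(2),len(P),d.std().round(5)); return np.array([x0,y0])
F=[]
for v in list(range(110,265)):
    row=g[v,345:420]; hi=np.median(g[v,382:388]); lv=.72*hi if hi<200 else 165
    if hi<100: continue
    a=edge(row,lv); F.append((345+a,v))
T=[(u,85+edge(g[85:115,u],140)) for u in range(395,545)]
B=[]
for u in range(395,480):
    a=edge(g[300:262:-1,u],140)
    if a is not None: B.append((u,300-a))
f=line(F);t=line(T);b=line(B)
a=np.radians(-4.0); ex=np.array([np.cos(a),np.sin(a)]); ey=np.array([-ex[1],ex[0]])
print("width",(t-b)@ey); ym=((t+b)/2)@ey; xf=f@ex
lens=(xf+.027)*ex+ym*ey; print("lens",lens,"target",lens-.12*ex); print("lens px",proj(w,[*lens,.153]))
cv2.imwrite("pics/w17l.png",cv2.resize(cv2.convertScaleAbs(w["color"][190:350,460:560],alpha=3),None,fx=5,fy=5,interpolation=cv2.INTER_CUBIC))
```

```text
103 [41, 41, 41, 42, 42, 43, 42, 41, 42, 42, 44, 42, 42, 40, 40, 42, 42, 41, 41, 47, 63, 88, 110, 135, 178, 218, 230, 231]
130 [42, 42, 43, 43, 43, 44, 43, 42, 41, 43, 42, 42, 43, 44, 43, 42, 45, 57, 81, 108, 133, 175, 216, 228, 230, 230, 230, 232]
165 [38, 37, 36, 35, 36, 36, 36, 35, 33, 36, 34, 34, 34, 36, 47, 64, 81, 98, 119, 136, 144, 146, 146, 148, 149, 149, 149, 150]
200 [32, 34, 34, 37, 35, 34, 31, 32, 32, 31, 36, 49, 69, 84, 103, 127, 141, 146, 146, 147, 149, 150, 150, 150, 150, 149, 150, 150]
235 [28, 27, 29, 29, 33, 36, 36, 40, 58, 77, 93, 112, 133, 144, 147, 149, 150, 150, 151, 151, 150, 149, 149, 150, 150, 150, 152, 152]
255 [42, 43, 43, 43, 44, 51, 73, 103, 137, 181, 219, 230, 232, 233, 234, 235, 235, 235, 234, 234, 234, 234, 234, 234, 235, 235, 236, 236]
270 [45, 46, 49, 53, 63, 88, 118, 159, 205, 226, 232, 232, 228, 203, 135, 68, 41, 41, 51, 56, 55, 46, 37, 37, 42, 42, 42, 38]
[41, 41, 42, 41, 41, 42, 43, 44, 43, 43, 45, 51, 91, 154, 208, 226, 230, 230, 231, 231, 231, 231, 231, 231, 231]
[234, 234, 234, 233, 233, 233, 232, 232, 232, 230, 215, 152, 81, 54, 53, 56, 58, 56, 53, 53]
[ 0.6067 -0.0309] 85.98 143 0.00049
[0.7013 0.055 ] -4.0 150 3e-05
[ 0.682  -0.1277] -4.01 85 4e-05
width 0.18360918128490775
lens [ 0.6336826  -0.03226114] target [ 0.51397491 -0.02389037]
lens px [501.24379263 269.62948829]
```

View pics/w17l.png

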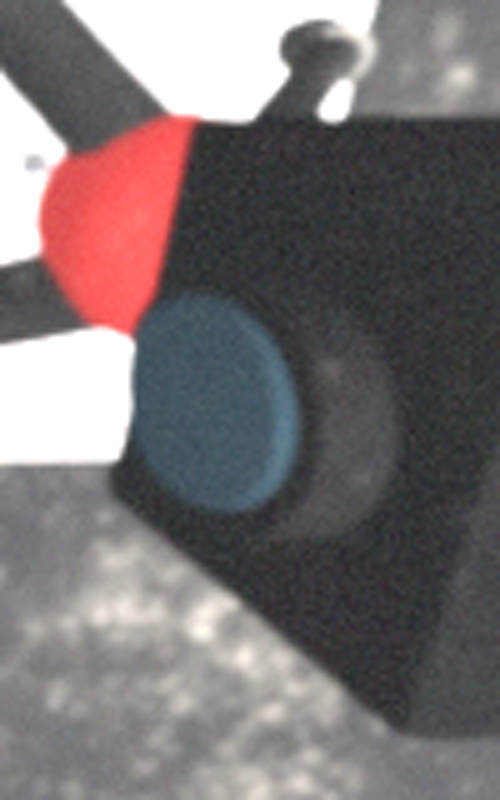

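apply_moves(moves=[0.2,-0.2,0.1,-0.001,0.002,0,6,0.4,-0.5,0.2,-0.0016,0.004,0,6,0.4,-0.5,0.2,-0.0016,0.0046,0,6,0.4,-0.5,0.2,-0.0016,0.0046,0,6,0.4,-0.5,0.2,-0.0016,0.0046,0,6])

```text
time: 15.4
eef_pos: [0.5134, -0.0247, 0.1524]
tcp_rot: [-2.298, -2.141, 0.003]
ft_force: [0.2, 0.6, -2.7]
width: 0.0112
```

Run:
```python
from h import *
p,M=avg()
w=meta("wrist","w18"); s=meta("scene","s18")
a=np.radians(-4.0); ex=np.array([np.cos(a),np.sin(a),0]); ey=np.array([-ex[1],ex[0],0])
c=p+[.0,.0007,.0006]
m=redball(s); x,y,rad,b=circ(m,(305,215,335,245)); print("ruby scene px",b[0]+b[2]/2-.5,b[1]+b[3]/2-.5,"pred",proj(s,c-.055*ey)); print("steel pred",proj(s,c+.055*ey),"lens pred",proj(s,[.6335,-.0322,.153]))
g0=load("w14")["color"].astype(int);g1=w["color"].astype(int); 
for t in ("w14","w17","w18"):
    g=load(t)["color"]; print(t,circ(redball(load(t)),(240,330,310,375))[:2])
cv2.imwrite("pics/s18c.png",cv2.resize(s["color"][190:250,260:360],None,fx=8,fy=8,interpolation=cv2.INTER_CUBIC))
```

```text
t 16.0 pos [ 0.51342 -0.02475  0.15244] sd [2.e-05 1.e-05 2.e-05] yaw -4.048 z [-1.74e-03 -6.40e-04 -1.00e+00] w 0.01135150019406331 F [ 0.14  0.06 -3.49]
ruby scene px 320.0 230.5 pred [318.94785216 231.06082698]
steel pred [283.50801082 218.18318644] lens pred [322.65270026 204.87344461]
w14 (274.5, 355.28570556640625)
w17 (274.0, 356.0789489746094)
w18 (274.0, 356.0789489746094)
```

View pics/s18c.png

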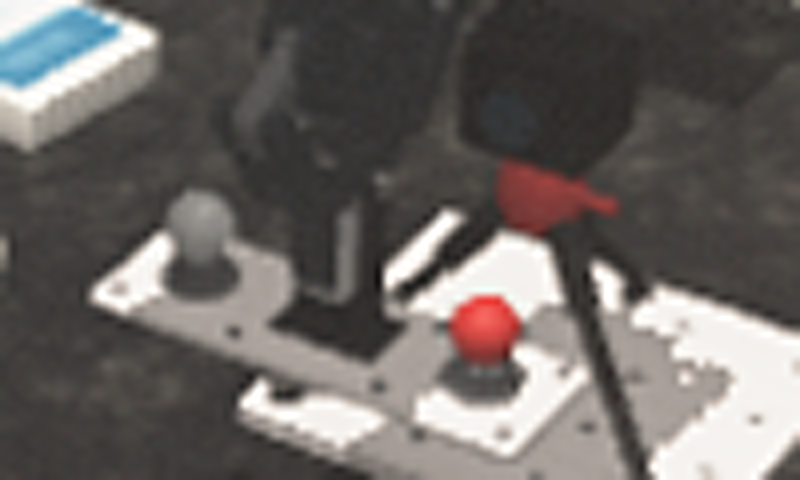

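Run:
```python
from h import *
o=r.get_obs(); print(o["time"],np.abs(o["qvel"]).max(),o["width"])
print(r.finish_job())
```

```text
16.1 0.009433386149138575 0.011302789310361477
the job is handed in; nothing more can be done
None
```

I put the ruby ball on the empty seat, picked the carrier up by its fin, and handed the job in at 16.1 s. The gripper was still holding the carrier at the inspection pose, at 60 N.

**Last checks**
- **Pose:** the tool rested at (0.5134, -0.0248, 0.1524) m with yaw -4.05°; I measured the inspection camera's yaw as -4.0°. Its tilt matched the tilt when I gripped the carrier on the bench to within about 0.01°.
- **Height:** both balls come out at about 153 mm, worked out from the tool height at the grip rather than seen directly.
- **Distance and centring:** these are within about 1 mm of target by the wrist camera.
- **Balls:** the last scene picture shows both balls seated. The white and black balls were still in the bin, and I saw nothing else disturbed.

**What disagreed**
- **Top camera:** it read about 2 mm short in x compared with the wrist camera. I used the wrist camera.
- **Scene camera:** the balls showed about 1.5 px, and the lens about 1 px, to the right of where I predicted. The difference between them is about 1 mm.
- **Lens:** in the wrist picture its disc sat about 1 mm from where the plate edges put it, and I left that uncorrected.
- **Ruby ball grip:** the jaws closed to 21.5 mm on the 24 mm ball, with about 4 N pushing up on the tool. The ball still held through the lift.

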